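# Clamp a specimen block square on the twin-knob stage

### The job

Take the long resin specimen block out of its rack by its two ends, set it down on the cork mat and let go, then take it again by its long sides and lay it on the bed of the clamping stage, lengthwise in the middle between the fence and the jaw. Let go and close the jaw by turning the black knobs at its two ends clockwise in turn, a little at a time, so that the jaw always stays nearly square (never cocked by more than about 3 degrees), until the block is pinched firmly against the fence with the jaw's sprung rubber face pushed in roughly halfway, the jaw square. Leave everything else where it stands.

Things in the scene. Friction and masses are not known exactly. Their poses are not given: they have to be found in the camera images.
- block: The long resin block: pale, rectangular, 56 (its x, lengthwise) x 36 (y) x 28 mm high, about 90 g, dark inlay on top; the longest of the three blocks in the rack. Origin: centre of its underside. It starts flat in one of the three lanes, its x along the rack's x; only its two ends are free there.
- rack: Fixed wooden rack with three lanes along its x, open at both ends; lane floors 10 mm above the bench at rack y = -45, 0 and +45 mm, each 40 mm wide, between walls that reach 39 mm above the bench. 52 mm long (x), 142 mm wide (y). The block sticks out 2 mm at each end. Origin: centre of its underside.
- mat: Fixed cork mat 110 x 110 x 4 mm on the bench. Origin: centre of its underside; top is 4 mm above it.
- stage: Fixed clamping stage, base 140 mm (x) x 220 mm (y), its top 12 mm above the bench. Its +x points to the fence; the jaw moves on the -x side. Origin: on the bench, on the mid-line, 40 mm before the fence. Nothing stands beside the bed at the long sides (y) of a block on it.
- fence (a point): Middle of the inner face of the fixed fence, 29 mm above the bench: a wall 56 mm wide (stage y) at stage x = +40 mm, its top 46 mm above the bench, 6 mm above a block lying on the bed. The jaw is as wide and as tall. Gap from jaw face to fence: 70 mm with both knobs at 0 (block is 56 mm), less 7 mm per rad of knob reading.
- bed (a point): Point on the top of the stage base, on its mid-line, where the centre of the underside of the block lies when its end touches the fence (stage x = +12, y = 0 mm, 12 mm above the bench). x axis: towards the fence. A dark 40 mm wide strip marks the mid-line of the bed.
- jaw_mid (a point): Jaw bar with a knob at each end; the knobs' pinions run on two fixed racks, so the knobs travel with the jaw. Its x axis points to the fence when square; its yaw against the stage's is how cocked it is: 0.041 rad per rad of difference between the knobs. This point: bench level, mid bar, 15 mm behind the front of the rubber face, at stage x = -45 mm with both knobs at 0.
- face (a joint): Sprung rubber face on the front of the jaw: how far it is pushed into the jaw, 0 (free) to 0.006 m (bottomed); spring 2.4 N at 0, 7.2 N at 6 mm. It is the part of the jaw that touches the block.
- knob_l (a joint): Left (stage +y) knob, rad, 0 to 4.2: grows as it is turned clockwise seen from above; its end of the jaw and the knob itself move 7 mm per rad to the fence (follow it). Starts at 0 to 0.5; equal readings of both = square jaw. Stiff (0.15 N m), stays put. With the block at the fence the face just touches it at 2.0 and is pushed in 3.5 mm at 2.5.
- knob_r (a joint): The same for the right (stage -y) knob; it too closes clockwise.
- knob_l_grip (a point): Middle of the left knob, on its vertical axis, 50 mm above the bench, 85 mm to the left (stage +y) of the jaw's middle. The knob is a round black ribbed cylinder, diameter 38, height 28 mm (36 to 64 mm above the bench); grip it from above at any yaw. It travels with its end of the jaw.
- knob_r_grip (a point): The same for the right knob.
- reagent: Tall brown bottle, diameter 60, height 155 mm, loose, between the rack or mat and the stage: keep hand and arm clear of it. Origin: centre of its underside.
- square_block: Bystander: resin block 37 x 36 x 28 mm in another lane; stays there. Origin: centre of its underside.
- round_block: Bystander: round resin block, diameter 36, height 28 mm, in another lane; stays there. Origin: centre of its underside.
- petri: Bystander: flat round dish, diameter 70, height 15 mm. Origin: centre of its underside.
- dropper: Bystander: small brown bottle, diameter 30, height 70 mm. Origin: centre of its underside.
- beaker: Bystander: glass beaker, diameter 66, height 85 mm. Origin: centre of its underside.
- slide_box: Bystander: flat box 70 x 90 x 30 mm. Origin: centre of its underside.
- jar: Bystander: jar, diameter 50, height 80 mm. Origin: centre of its underside.
Not all that is in view belongs to the job. Leave any blue, green or pink look-alike of the block alone.

How it is judged (in metres and radians):
On the way, in this order (a step that is already met when the one before it is completed fails the run):
1. the long block lies flat on the cork mat, let go (horizontal distance between block and mat below 0.055 m and z of block in the frame of mat below 0.008 m and angle between block's own z axis and vertical below 0.1 rad and contact force between the fingers and block below 0.1 N), for 0.2 s.
2. the long block lies flat and lengthwise on the bed between jaw and fence, let go (x of block in the frame of bed between -0.022 and 0.004 m and y of block in the frame of bed between -0.012 and 0.012 m and z of block in the frame of bed below 0.003 m and angle between block's own z axis and vertical below 0.1 rad and angle between the x axis of block and the x axis of stage, either way round below 0.3 rad and contact force between the fingers and block below 0.1 N), for 0.2 s.
At the end, for the whole second after the job is handed in: The long block lies flat on the bed, lengthwise (within 0.08 rad) and within 12 mm of the mid-line, its end against the fence (within 3 mm); the sprung face is pushed in between 1.5 and 5.3 mm; the jaw is square with the stage within 0.02 rad; the block is at rest (x of block in the frame of bed between -0.003 and 0.003 m and y of block in the frame of bed between -0.012 and 0.012 m and z of block in the frame of bed below 0.003 m and angle between block's own z axis and vertical below 0.06 rad and angle between the x axis of block and the x axis of stage, either way round below 0.08 rad and value of joint face between 0.0015 and 0.0053 m and angle between the x axis of jaw_mid and the x axis of stage, either way round below 0.02 rad and linear speed of block below 0.01 m/s); the robot touches nothing.
It fails at once if the jaw is cocked by more than 0.07 rad (4 degrees) (angle between the x axis of jaw_mid and the x axis of stage, either way round above 0.07 rad).
It fails at once if a bystander is moved by more than 30 mm or tipped (distance of any of reagent, petri, dropper, beaker, slide_box, jar, square_block, round_block from where it was at the start of the episode above 0.03 m or angle between any of reagent, dropper, beaker, jar's own z axis and vertical above 0.5 rad).
It also fails if it takes over 72 s, if anything falls off the work surface, if the arm or the gripper's body presses on something with over 40 N, if the wrist force passes 120 N, or if a joint passes its speed limit or range.

### The arm

A 7-joint arm with a two-finger parallel gripper is mounted at the origin on the work surface. World frame = base frame: x ahead of the robot, y to its left, z up, the work surface at z = 0. Lengths are in mm, angles in rad, forces in N, time in s.
With the tool pointing down it reaches from about 400 to 875 mm from the base axis. Payload 6.5 kg.
Tool frame: the origin (TCP) lies on the centre line of the jaws, within the pads' length; the fingertips stand 14 mm ahead of it and the grasp point (between the pads) lies 5 mm behind it; y points along the fingers, z is the direction in which the jaws open and shut, and the axes are right-handed (so a half turn about y gives the same grasp; the last joint's range is limited). The gripper opens to 88 mm and grips with 3 to 60 N. Pads are 18 mm wide; open, the fingers measure 123 mm over their backs; the gripper's body (75 mm by 187 mm) begins 45 mm behind the grasp point.
Start: joints at [1.091, 0.536, -0.004, 1.538, 0.003, 1.067, -0.071], TCP at [261.355, -595.133, 252.716] pointing down, gripper open.
Joint ranges: [-2.7, 2.7], [-0.37, 2.16], [-1.27, 1.26], [0.24, 2.4], [-1.31, 4.45], [0.19, 1.91], [-2.76, 2.76]. Speed limits (rad/s): [2.39, 2.39, 3.14, 3.14, 3.14, 3.14, 3.14].

### API

Orientations are given as a 3x3 rotation matrix whose columns are the frame's x, y, z axes.
In Python, from station import robot, vision, job gives the robot as it stands.
- The arm moves only by the tool step_arm, never from a script. Its arguments are lists of equal length, an entry for each row: "delta_pos": the shift along the tool's x, y, z in mm, a list of three; "turn": the turn, a rotation vector about the tool's x, y, z in rad, a list of three; "claw": the finger opening in mm, from 0 to 88.1. A call has exactly 10 rows; each row shifts and turns the commanded pose from where the row before left it, along the tool's axes as they then stand; what a row does not reach is not made up. A row lasts 1/12 s, in which the tool goes at most 41.7 mm and 7.16 degrees, less where a joint would pass 70% of its speed; a pose out of reach is approached as far as the arm can. A call with a gripper value outside its range is refused whole. The fingers move at their own pace and stop on an object; "force" is the grip in N (left out, the last holds). Time passes only in rows, so rows that do not move let the fingers close, or fill a call up. It gives the time, the measured TCP pose, the force and the opening at its end, in the units of the state.
- robot.observe(): the state, without advancing time (a new reading comes with each control period).
- vision.read_camera(name): name is "side" or "top" or "wrist"; returns a dict with "image" (384x512x3 uint8, blue, green, red), "z_map" (384x512 float32, mm along the optical axis (not along the pixel's ray), 0 where there is no reading), "K" (3x3 intrinsics, pixels), "T" (4x4, takes a point from camera to world coordinates); the wrist camera has in their place "mount" (4x4, takes a point from camera to tool coordinates, whose origin is the TCP and whose axes are the tool frame's). Camera axes: x right, y down, z forward; pixel columns grow to the right and rows downward; lengths in mm; the calibration is good to about 2 mm. A picture is of the moment at which its call begins: read the wrist's pose just before it.
- job.sign_off(): hands the job in, once; it reports no verdict.
The state is a dict: "t": time; "joint_pos": joint angles; "dq": joint speeds; "tau": joint torques, N m; "ee_pos": TCP position; "eef_rot": TCP orientation; "ft_force": force on the tool from outside, world axes, zero at the start; "wrist_torque": the same for the moment, N m; "opening": opening from 0.0 (shut) to 1.0 (fully open).
Only numpy, scipy, OpenCV 4.12 (cv2) and the standard library are available. Lean on these libraries where they do the work, as an engineer would, in place of code of your own. Each camera call takes 0.05 s, during which the arm holds its last target.

## Working session

There is one attempt and no reset: what is moved stays moved. The work goes in short steps, Python scripts to look and compute and a tool call to move; the robot and the scene stay as the last step left them, time stands still between calls to the robot, and variables do not carry over. Pictures are saved under pics/ and viewed, and the job is handed in when it is done.

Besides the shell and the picture viewer there is one more tool, called after "Call:" in YAML: its name, and indented under it one key for each argument. step_arm: Moves the arm, as the interface text tells. Its arguments: {"type":"object","properties":{"delta_pos":{"type":"array"},"turn":{"type":"array"},"claw":{"type":"array"},"force":{"type":"number"}},"required":["delta_pos","turn","claw"]}

```bash
mkdir -p pics; ls
cat > h.py <<'E'
import numpy as np, cv2
from station import robot, vision, job
def snap(n,save):
    s=robot.observe(); c=vision.read_camera(n)
    cv2.imwrite('pics/'+save+'.png',c['image'])
    T=c.get('T')
    if T is None:
        W=np.eye(4);W[:3,:3]=np.array(s['eef_rot']);W[:3,3]=s['ee_pos'];T=W@np.array(c['mount'])
    return c['image'],c['z_map'],np.array(c['K']),np.array(T)
def ray(px,K,T,z):
    d=T[:3,:3]@np.linalg.inv(K)@np.array([px[0],px[1],1.]);o=T[:3,3]
    return o+d*(z-o[2])/d[2]
def cloud(Z,K,T):
    v,u=np.mgrid[:Z.shape[0],:Z.shape[1]]
    P=np.stack([(u-K[0,2])/K[0,0]*Z,(v-K[1,2])/K[1,1]*Z,Z],-1)
    P=P@T[:3,:3].T+T[:3,3]; P[Z<=0]=np.nan
    return P
E
python3 - <<'E'
from h import *
s=robot.observe();print(s)
for n in('top','side','wrist'):
    im,Z,K,T=snap(n,n+'0');print(n,K.round(1).tolist(),T.round(3).tolist())
E
```

```text
pics
{'t': 0.0, 'joint_pos': array([ 1.09080392,  0.53715584, -0.00444614,  1.53886726,  0.00260067,
        1.06726778, -0.07120874]), 'dq': array([ 0.00139962,  0.00048717,  0.00190042, -0.00022339,  0.00037502,
       -0.00058885,  0.00017725]), 'tau': array([ 4.03182285e-04, -5.70990944e+01,  9.90737714e-01, -2.51611698e+01,
       -5.62946883e-02,  1.79003051e-02,  1.43145676e-04]), 'ee_pos': array([ 261.1112788 , -594.61273581,  251.84794648]), 'eef_rot': array([[-9.15574357e-01, -7.89762679e-04,  4.02147949e-01],
       [-4.02148706e-01,  1.49688867e-03, -9.15573142e-01],
       [ 1.21114790e-04, -9.99998568e-01, -1.68811492e-03]]), 'ft_force': array([-0.04672521, -0.13939714, -0.02352774]), 'wrist_torque': array([0.06626019, 0.02308171, 0.03568582]), 'opening': 0.9997215714978218}
top [[497.8, 0.0, 256.6], [0.0, 497.8, 188.3], [0.0, 0.0, 1.0]] [[-0.005, -0.992, 0.127, 381.171], [-1.0, 0.004, -0.008, 54.793], [0.007, -0.127, -0.992, 1514.619], [0.0, 0.0, 0.0, 1.0]]
side [[370.5, 0.0, 255.1], [0.0, 370.5, 192.8], [0.0, 0.0, 1.0]] [[0.938, -0.255, 0.235, 300.299], [-0.347, -0.694, 0.631, -635.324], [0.002, -0.673, -0.74, 883.13], [0.0, 0.0, 0.0, 1.0]]
wrist [[277.4, 0.0, 255.3], [0.0, 277.4, 191.8], [0.0, 0.0, 1.0]] [[0.403, -0.882, -0.246, 324.159], [-0.915, -0.389, -0.105, -566.801], [-0.003, 0.267, -0.964, 382.3], [0.0, 0.0, 0.0, 1.0]]
```

View pics/top0.png

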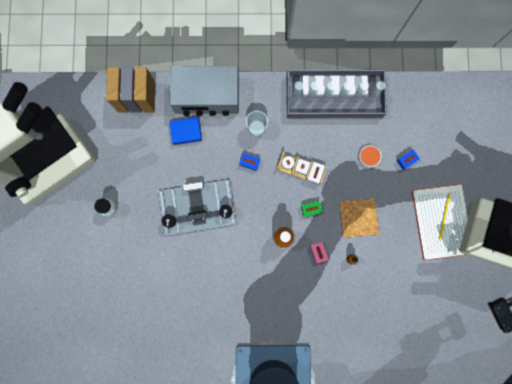

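View pics/side0.png

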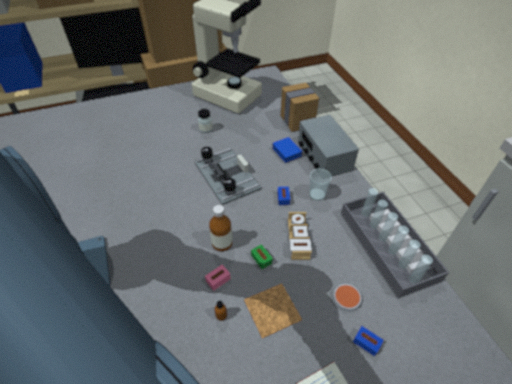

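View pics/wrist0.png

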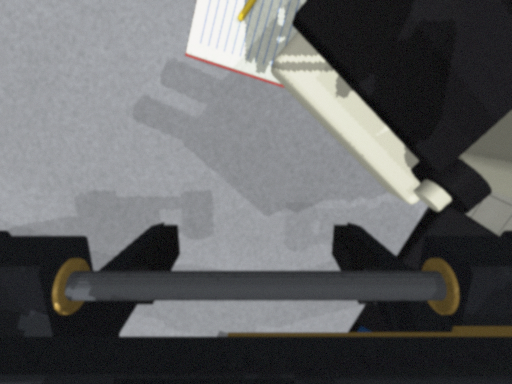

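Run:
```python
from h import *
a=cv2.imread('pics/top0.png')
cv2.imwrite('pics/c1.png',np.hstack([cv2.resize(a[170:245,150:245],None,fx=4.2,fy=4.2,interpolation=cv2.INTER_CUBIC)]))
cv2.imwrite('pics/c2.png',cv2.resize(a[145:245,270:390],None,fx=5,fy=5,interpolation=cv2.INTER_CUBIC))
b=cv2.imread('pics/side0.png')
cv2.imwrite('pics/c3.png',cv2.resize(b[140:265,190:320],None,fx=4.5,fy=4.5,interpolation=cv2.INTER_CUBIC))
```

```text
(no output)
```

View pics/c1.png

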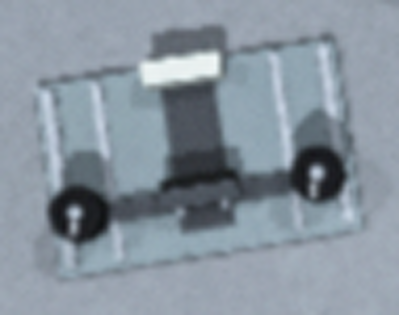

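View pics/c2.png

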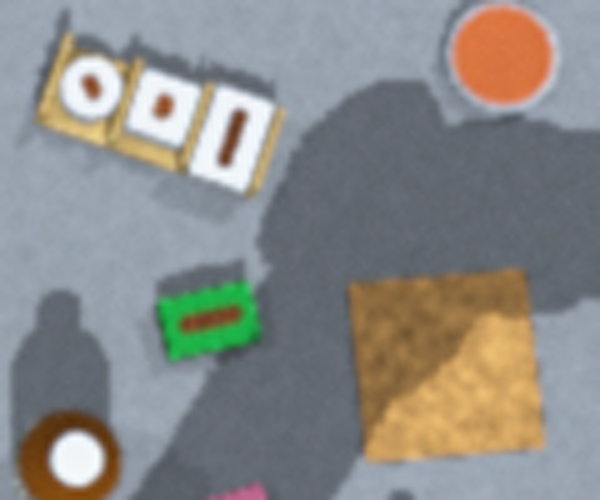

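View pics/c3.png

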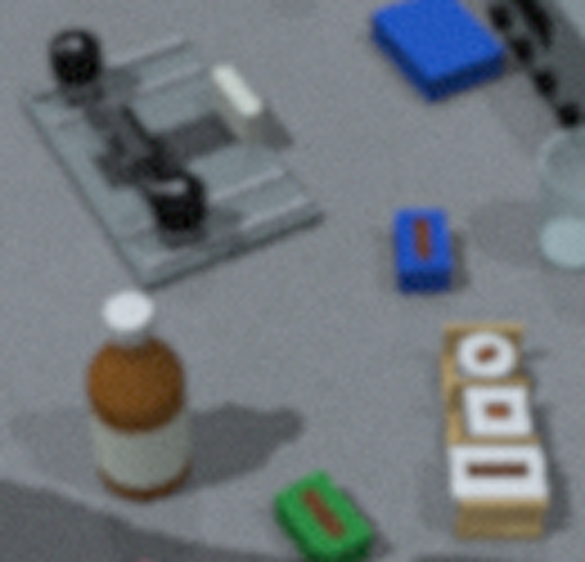

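```bash
cat > meas.py <<'E'
from h import *
def comps(m,amin=8):
    n,l,st,c=cv2.connectedComponentsWithStats(m.astype(np.uint8))
    return [(i,st[i],c[i]) for i in range(1,n) if st[i][4]>=amin],l
E
python3 - <<'E'
from meas import *
R={}
for n in('top','side'):
    im,Z,K,T=snap(n,n+'1')
    hsv=cv2.cvtColor(im,cv2.COLOR_BGR2HSV);h,s,v=[hsv[...,i].astype(int) for i in range(3)]
    P=cloud(Z,K,T)
    roi=np.zeros(h.shape,bool)
    if n=='top': roi[145:245,150:390]=1
    else: roi[130:345,190:345]=1
    print(n)
    for nm,m,z in(('white',(v>205)&(s<40)&roi,38),('black',(v<42)&roi,64),('cork',(h>8)&(h<24)&(s>90)&(v>70)&roi,4)):
        cs,l=comps(m,12)
        for i,st,c in cs:
            ys,xs=np.nonzero(l==i)
            W=np.array([ray((x,y),K,T,z)[:2] for x,y in zip(xs,ys)])
            r=cv2.minAreaRect(W.astype(np.float32))
            print(nm,st.tolist(),c.round(1),'W',np.round(r[0],1),np.round(r[1],1),round(r[2],1),'zmed',np.round(np.nanmedian(P[ys,xs],0),1))
E
```

```text
top
white [282, 157, 12, 11, 87] [287.7 162. ] W [649.5 -50.6] [33.2 30.6] 89.8 zmed [649.1 -51.9  37.5]
white [296, 159, 14, 15, 125] [302.2 166. ] W [637.  -94.6] [35.2 36.8] 71.0 zmed [637.2 -94.3  38. ]
white [308, 162, 17, 21, 169] [315.8 172.2] W [ 618.4 -135.3] [35.1 55.3] 70.6 zmed [ 618.2 -135.7   38.2]
white [226, 181, 4, 16, 24] [227.4 188.3] W [569.8 130.1] [46.1  3.8] 8.2 zmed [572.2 132.2  19.4]
white [183, 183, 19, 7, 93] [192.2 185.9] W [577.8 235.6] [14.5 54.8] 8.0 zmed [576.7 235.1  46. ]
white [214, 183, 5, 25, 34] [216.4 195.1] W [550.7 162.7] [73.2  4.3] 9.0 zmed [551.6 164.3  15.2]
white [172, 190, 4, 17, 23] [173.2 197.6] W [541.9 291.5] [48.9  3.8] 9.0 zmed [543.9 295.3  16.1]
white [160, 192, 4, 21, 31] [161.6 201.3] W [530.3 325.5] [60.7  4.2] 9.1 zmed [535.7 329.   16.9]
white [281, 232, 9, 10, 76] [285.  236.4] W [426.1 -40.3] [23.7 26.5] 89.3 zmed [423.8 -32.7 154.3]
black [220, 206, 12, 11, 64] [225.7 210.5] W [501.5 134.3] [32.1 29.2] 78.4 zmed [502.9 130.   64.2]
black [189, 211, 17, 4, 26] [196.8 212. ] W [498.2 217.6] [ 4.8 47.3] 9.2 zmed [499.3 219.
[... 2163 characters left out ...]
32] [290.2 228.9] W [628.2 -52.5] [66.2  5.9] 70.1 zmed [620.4 -66.9  12.8]
cork [214, 247, 13, 4, 17] [219.8 248.8] W [411.6 -51.1] [ 8.6 34.3] 64.1 zmed [410.5 -57.4  12. ]
cork [258, 250, 8, 9, 25] [261.4 253.7] W [ 516.1 -107.1] [ 6.6 30.9] 11.9 zmed [ 510.4 -121.5   28.7]
cork [292, 252, 18, 7, 111] [300.5 254.9] W [ 616.8 -148.6] [19.6 49. ] 69.8 zmed [ 610.6 -157.7   21.5]
cork [245, 284, 56, 53, 1732] [272.1 310.1] W [ 483.  -267.8] [106.6 107.3] 3.9 zmed [ 481.8 -270.5    3.8]
cork [337, 286, 8, 20, 119] [341.1 295.2] W [ 662.  -293.3] [52.9 17.9] 60.5 zmed [ 657.3 -298.4   15.5]
cork [215, 306, 11, 14, 95] [219.5 311.6] W [ 358.4 -231.2] [34.3 25. ] 72.8 zmed [ 353.9 -246.7   43.7]
```

Call:
step_arm:
  delta_pos:
    - [-23,0,-28]
    - [-23,0,-28]
    - [-23,0,-28]
    - [-23,0,-28]
    - [-23,0,-28]
    - [-23,0,-28]
    - [-23,0,-28]
    - [0,0,0]
    - [0,0,0]
    - [0,0,0]
  turn:
    - [0,0,0]
    - [0,0,0]
    - [0,0,0]
    - [0,0,0]
    - [0,0,0]
    - [0,0,0]
    - [0,0,0]
    - [0,-0.12,0]
    - [0,-0.12,0]
    - [0,-0.12,0]
  claw: [88,88,88,88,88,88,88,88,88,88]

```text
t: 1.08
ee_pos: [330.3, -350.2, 252.9]
eef_rot: [[-0.71, 0.0, 0.704], [-0.704, -0.0, -0.71], [0.0, -1.0, 0.0]]
ft_force: [0.5, -0.2, 0.3]
opening: 0.999
```

```bash
cat > go.py <<'E'
import sys
from h import *
def go(x,y,z,ang):  # ang of tool z in deg
    s=robot.observe();R=np.array(s['eef_rot']);p=np.array(s['ee_pos'])
    a=np.degrees(np.arctan2(R[1,2],R[0,2]))
    print('t',round(s['t'],2),'p',p.round(1),'ang',round(a,1),'F',np.round(s['ft_force'],1),'M',np.round(s['wrist_torque'],2),'open',round(s['opening']*88.1,1),'j',np.round(s['joint_pos'],2))
    d=np.array([x,y,z])-p
    print('tilt',R[:,1].round(3))
    da=np.radians(ang-a)
    c,sn=np.cos(np.radians(ang)),np.sin(np.radians(ang)); R2=np.array([[sn,0,c],[-c,0,sn],[0,-1,0]])
    print('world d',d.round(1),'tool d now',(R.T@d).round(1),'| after turn',(R2.T@d).round(1),'turn y',round(-da,3))
if __name__=='__main__': go(*map(float,sys.argv[1:5]))
E
python3 go.py 618 -135.5 200 -19.5
```

```text
t 1.08 p [ 330.3 -350.2  252.9] ang -45.2 F [ 0.5 -0.2  0.3] M [-0.08 -0.01  0.01] open 88.0 j [ 0.85  0.26 -0.15  1.97  0.05  0.92 -0.11]
tilt [ 0. -0. -1.]
world d [287.7 214.7 -52.9] tool d now [-355.5   52.9   50.2] | after turn [-298.4   52.9  199.5] turn y -0.449
```

Call:
step_arm:
  delta_pos:
    - [0,0,0]
    - [0,0,0]
    - [0,0,0]
    - [0,0,0]
    - [-33,3,22]
    - [-33,3,22]
    - [-33,3,22]
    - [-33,3,22]
    - [-33,3,22]
    - [-33,3,22]
  turn:
    - [0,-0.112,0]
    - [0,-0.112,0]
    - [0,-0.112,0]
    - [0,-0.112,0]
    - [0,0,0]
    - [0,0,0]
    - [0,0,0]
    - [0,0,0]
    - [0,0,0]
    - [0,0,0]
  claw: [88,88,88,88,88,88,88,88,88,88]

```text
t: 1.92
ee_pos: [523.0, -208.8, 234.6]
eef_rot: [[-0.342, 0.0, 0.94], [-0.94, -0.0, -0.342], [0.0, -1.0, 0.0]]
ft_force: [0.1, -1.0, 0.6]
opening: 0.999
```

Call:
step_arm:
  delta_pos:
    - [-33,10,22]
    - [-33,10,22]
    - [-34,10,24]
    - [0,5,0]
    - [0,0,0]
    - [0,0,0]
    - [0,0,0]
    - [0,0,0]
    - [0,0,0]
    - [0,0,0]
  turn:
    - [0,0,0]
    - [0,0,0]
    - [0,0,0]
    - [0,0,0]
    - [0,0,0]
    - [0,0,0]
    - [0,0,0]
    - [0,0,0]
    - [0,0,0]
    - [0,0,0]
  claw: [88,88,88,88,88,88,88,88,88,88]

```text
t: 2.75
ee_pos: [618.6, -140.9, 200.6]
eef_rot: [[-0.343, 0.001, 0.939], [-0.939, -0.001, -0.343], [0.0, -1.0, 0.001]]
ft_force: [-0.1, 0.1, 0.4]
opening: 0.999
```

```bash
python3 go.py 618 -135.5 24 -19.5
python3 - <<'E'
from meas import *
im,Z,K,T=snap('wrist','w1')
hsv=cv2.cvtColor(im,cv2.COLOR_BGR2HSV);s,v=hsv[...,1].astype(int),hsv[...,2].astype(int)
cs,l=comps((v>200)&(s<40),300)
for i,st,c in cs:
    ys,xs=np.nonzero(l==i)
    W=np.array([ray((x,y),K,T,38)[:2] for x,y in zip(xs,ys)])
    r=cv2.minAreaRect(W.astype(np.float32)); print(st,np.round(r[0],1),np.round(r[1],1),r[2],np.median(Z[ys,xs]))
E
```

```text
t 2.75 p [ 618.6 -140.9  200.6] ang -20.1 F [-0.1  0.1  0.4] M [ 0.02 -0.03  0.01] open 88.0 j [ 0.36  0.58 -0.3   1.61  0.2   0.97 -0.35]
tilt [ 0.001 -0.001 -1.   ]
world d [  -0.6    5.4 -176.6] tool d now [ -4.9 176.6  -2.5] | after turn [ -4.9 176.6  -2.3] turn y -0.01
[235  67  36  32 682] [649.7 -45.1] [27.3 35.3] 81.42044830322266 275.2807
[482 134  30  27 559] [ 869.4 -194.7] [21.  30.3] 89.50555419921875 306.02484
[488 175  24  25 434] [ 866.8 -240.2] [23.1 25.3] 88.2506103515625 316.68787
```

View pics/w1.png

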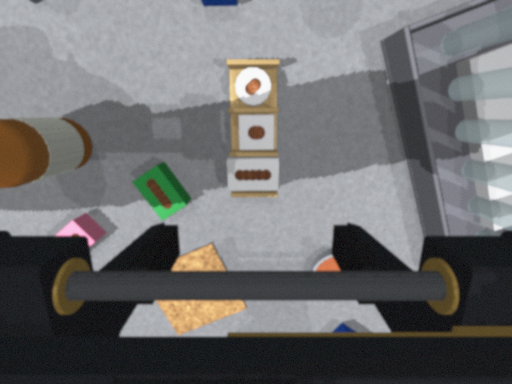

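The wrist view shows the long block in the lowest lane at about (253,174), the square one at (256,132) and the round one at (253,86); green (161,191) and pink (80,230) are look-alikes. The long white block with the elongated inlay (top-view pixel (316,172)) is the one I'm taking. I'll measure it here.

Run:
```python
from meas import *
im=cv2.imread('pics/w1.png'); 
_,Z,K,T=snap('wrist','w1b')
hsv=cv2.cvtColor(im,cv2.COLOR_BGR2HSV);s,v=hsv[...,1].astype(int),hsv[...,2].astype(int)
m=(v>165)&(s<45);m[:145]=0;m[200:]=0;m[:,:215]=0;m[:,295:]=0
cs,l=comps(m,300)
for i,st,c in cs:
    ys,xs=np.nonzero(l==i)
    W=np.array([ray((x,y),K,T,38)[:2] for x,y in zip(xs,ys)])
    r=cv2.minAreaRect(W.astype(np.float32)); print(st,np.round(r[0],1),np.round(r[1],1),r[2],np.median(Z[ys,xs]))
cv2.imwrite('pics/c4.png',cv2.resize(im[40:215,110:300],None,fx=3,fy=3))
```

```text
[ 215  159   80   41 1524] [ 618.4 -138.4] [44.3 87.2] 69.95985412597656 303.19135
```

View pics/c4.png

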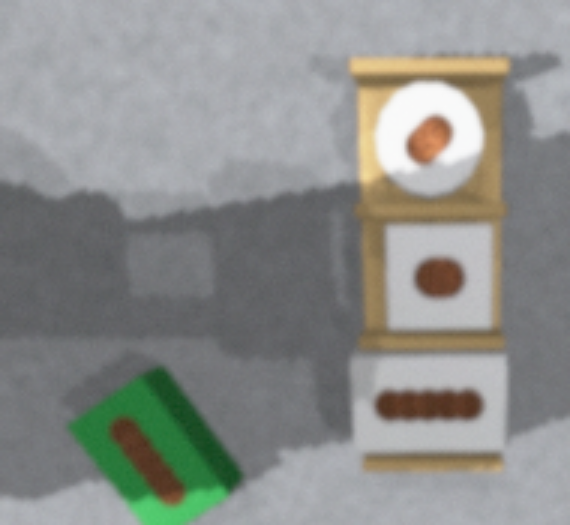

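Run:
```python
from meas import *
_,Z,K,T=snap('wrist','w1c')
for p in((253.2,174.5),(227.3,174.5),(279,174.5),(253,157.3),(253,191.7)): print(ray(p,K,T,38).round(1))
```

```text
[ 619.  -132.6   38. ]
[ 592.8 -123.1   38. ]
[ 645.  -142.1   38. ]
[ 625.1 -115.1   38. ]
[ 612.1 -150.6   38. ]
```

Call:
step_arm:
  delta_pos:
    - [-6,20,-2]
    - [0,25,0]
    - [0,25,0]
    - [0,25,0]
    - [0,25,0]
    - [0,20,0]
    - [0,15,0]
    - [0,12,0]
    - [0,9,0]
    - [0,0,0]
  turn:
    - [0,0,0]
    - [0,0,0]
    - [0,0,0]
    - [0,0,0]
    - [0,0,0]
    - [0,0,0]
    - [0,0,0]
    - [0,0,0]
    - [0,0,0]
    - [0,0,0]
  claw: [88,88,88,88,88,88,88,88,88,88]

```text
t: 3.73
ee_pos: [618.2, -133.5, 22.5]
eef_rot: [[-0.342, -0.002, 0.94], [-0.94, 0.0, -0.342], [0.0, -1.0, -0.002]]
ft_force: [-0.6, 0.1, -0.7]
opening: 0.999
```

Call:
step_arm:
  delta_pos:
    - [0,0,0]
    - [0,0,0]
    - [0,0,0]
    - [0,0,0]
    - [0,0,0]
    - [0,0,0]
    - [0,0,0]
    - [0,0,0]
    - [0,0,0]
    - [0,0,0]
  turn:
    - [0,0,0]
    - [0,0,0]
    - [0,0,0]
    - [0,0,0]
    - [0,0,0]
    - [0,0,0]
    - [0,0,0]
    - [0,0,0]
    - [0,0,0]
    - [0,0,0]
  claw: [50,50,50,50,50,50,50,50,50,50]
  force: 20

```text
t: 4.57
ee_pos: [619.4, -133.7, 24.6]
eef_rot: [[-0.342, 0.001, 0.94], [-0.94, -0.0, -0.342], [0.0, -1.0, 0.001]]
ft_force: [-1.5, 0.3, 6.1]
opening: 0.637
```

```bash
python3 go.py 618 -135.5 200 -19.5
```

```text
t 4.57 p [ 619.4 -133.7   24.6] ang -20.0 F [-1.5  0.3  6.1] M [-0.06  0.19 -0.04] open 56.1 j [ 0.31  0.82 -0.24  1.68  0.28  0.67 -0.43]
tilt [ 0.001 -0.    -1.   ]
world d [ -1.4  -1.8 175.4] tool d now [   2.2 -175.4   -0.6] | after turn [   2.2 -175.4   -0.7] turn y -0.009
```

Call:
step_arm:
  delta_pos:
    - [0,-10,0]
    - [0,-20,0]
    - [0,-30,0]
    - [0,-30,0]
    - [28,0,-13]
    - [28,0,-13]
    - [29,0,-13]
    - [29,0,-13]
    - [29,0,-13]
    - [28,0,-12]
  turn:
    - [0,0,0]
    - [0,0,0]
    - [0,0,0]
    - [0,0,0]
    - [0,0,0]
    - [0,0,0]
    - [0,0,0]
    - [0,0,0]
    - [0,0,0]
    - [0,0,0]
  claw: [50,50,50,50,50,50,50,50,50,50]

```text
t: 5.4
ee_pos: [486.7, -269.0, 114.4]
eef_rot: [[-0.342, -0.0, 0.94], [-0.94, -0.0, -0.342], [0.0, -1.0, -0.0]]
ft_force: [0.1, -0.2, -0.7]
opening: 0.637
```

```bash
python3 go.py 488 -268 21 -20; python3 -c "
from h import *
snap('wrist','w2')"
```

```text
t 5.4 p [ 486.7 -269.   114.4] ang -20.0 F [ 0.1 -0.2 -0.7] M [-0.02 -0.04  0.05] open 56.1 j [ 0.64  0.59 -0.28  1.87  0.24  0.71 -0.13]
tilt [-0. -0. -1.]
world d [  1.3   1.  -93.4] tool d now [-1.4 93.4  0.9] | after turn [-1.4 93.4  0.9] turn y 0.0
```

View pics/w2.png

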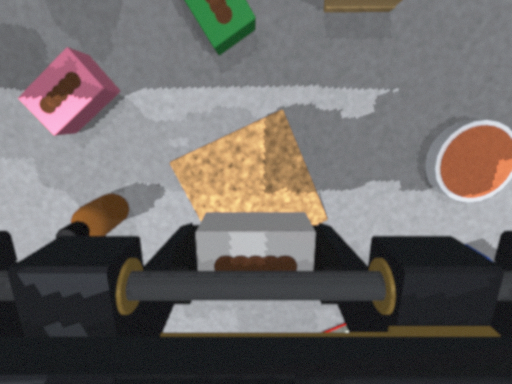

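Held block at (255,245) over the mat (250,170); dropper at (100,215) clear.

Call:
step_arm:
  delta_pos:
    - [0,20,0]
    - [0,20,0]
    - [0,18,0]
    - [0,14,0]
    - [0,10,0]
    - [0,7,0]
    - [0,5,0]
    - [0,0,0]
    - [0,0,0]
    - [0,0,0]
  turn:
    - [0,0,0]
    - [0,0,0]
    - [0,0,0]
    - [0,0,0]
    - [0,0,0]
    - [0,0,0]
    - [0,0,0]
    - [0,0,0]
    - [0,0,0]
    - [0,0,0]
  claw: [50,50,50,50,50,50,50,50,50,50]

```text
t: 6.28
ee_pos: [488.7, -268.2, 20.7]
eef_rot: [[-0.342, 0.001, 0.94], [-0.94, -0.001, -0.342], [0.0, -1.0, 0.001]]
ft_force: [-0.5, 0.7, -0.3]
opening: 0.635
```

```bash
python3 go.py 488 -268 21 -20
```

```text
t 6.28 p [ 488.7 -268.2   20.7] ang -20.0 F [-0.5  0.7 -0.3] M [-0.04 -0.06 -0.05] open 55.9 j [ 0.59  0.74 -0.22  1.89  0.3   0.54 -0.18]
tilt [ 0.001 -0.001 -1.   ]
world d [-0.7  0.2  0.3] tool d now [ 0.1 -0.3 -0.8] | after turn [ 0.1 -0.3 -0.8] turn y 0.0
```

Call:
step_arm:
  delta_pos:
    - [0,1,0]
    - [0,0,0]
    - [0,0,0]
    - [0,0,0]
    - [0,0,0]
    - [0,0,0]
    - [0,-10,0]
    - [0,-30,0]
    - [0,-30,0]
    - [0,-30,0]
  turn:
    - [0,0,0]
    - [0,0,0]
    - [0,0,0]
    - [0,0,0]
    - [0,0,0]
    - [0,0,0]
    - [0,0,0]
    - [0,0,0]
    - [0,0,0]
    - [0,0,0]
  claw: [56,65,75,85,88,88,88,88,88,88]

```text
t: 7.12
ee_pos: [487.9, -267.7, 120.6]
eef_rot: [[-0.342, -0.001, 0.94], [-0.94, 0.0, -0.342], [-0.0, -1.0, -0.001]]
ft_force: [0.1, -0.3, -1.0]
opening: 0.991
```

Call:
step_arm:
  delta_pos:
    - [0,-20,0]
    - [0,-20,0]
    - [0,0,0]
    - [0,0,0]
    - [0,0,0]
    - [0,0,0]
    - [0,0,0]
    - [0,0,0]
    - [0,0,0]
    - [0,0,0]
  turn:
    - [0,0,0]
    - [0,0,0]
    - [0,-0.12,0]
    - [0,-0.12,0]
    - [0,-0.12,0]
    - [0,-0.12,0]
    - [0,-0.12,0]
    - [0,-0.12,0]
    - [0,-0.12,0]
    - [0,-0.12,0]
  claw: [88,88,88,88,88,88,88,88,88,88]

```text
t: 7.95
ee_pos: [488.1, -268.1, 159.7]
eef_rot: [[0.579, 0.0, 0.816], [-0.816, -0.001, 0.579], [0.001, -1.0, -0.0]]
ft_force: [-0.0, -0.4, 0.0]
opening: 0.996
```

```bash
python3 go.py 488.7 -268.2 21 70; python3 -c "
from h import *
snap('wrist','w3')
snap('top','top3')"
```

```text
t 7.95 p [ 488.1 -268.1  159.7] ang 35.3 F [-0.  -0.4  0. ] M [-0.01 -0.09  0.05] open 87.7 j [ 0.82  0.56 -0.53  1.84  0.37  0.84  0.73]
tilt [ 0.    -0.001 -1.   ]
world d [ 6.000e-01 -1.000e-01 -1.387e+02] tool d now [  0.3 138.7   0.4] | after turn [6.000e-01 1.387e+02 1.000e-01] turn y -0.605
```

View pics/w3.png

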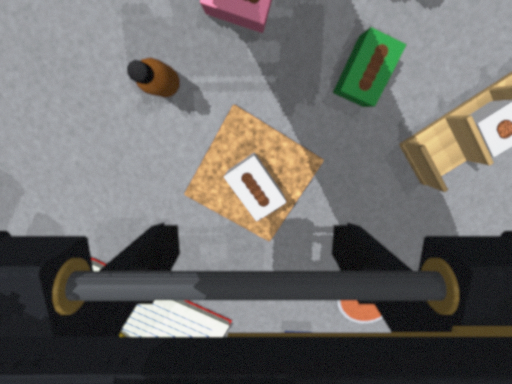

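Block lies flat on the mat at (254,187). Regrip by the long sides.

Call:
step_arm:
  delta_pos:
    - [0,0,0]
    - [0,0,0]
    - [0,0,0]
    - [0,0,0]
    - [0,0,0]
    - [0,25,0]
    - [0,25,0]
    - [0,25,0]
    - [0,20,0]
    - [0,15,0]
  turn:
    - [0,-0.121,0]
    - [0,-0.121,0]
    - [0,-0.121,0]
    - [0,-0.121,0]
    - [0,-0.121,0]
    - [0,0,0]
    - [0,0,0]
    - [0,0,0]
    - [0,0,0]
    - [0,0,0]
  claw: [88,88,88,88,88,88,88,88,88,88]

```text
t: 8.88
ee_pos: [487.4, -267.9, 47.6]
eef_rot: [[0.936, -0.002, 0.351], [-0.351, 0.0, 0.936], [-0.002, -1.0, -0.0]]
ft_force: [-0.0, -1.2, 0.3]
opening: 1.001
```

```bash
python3 go.py 488.7 -268.2 22 70
```

```text
t 8.88 p [ 487.4 -267.9   47.6] ang 69.5 F [-0.  -1.2  0.3] M [ 0.01 -0.13  0.01] open 88.1 j [ 0.84  0.76 -0.56  1.87  0.61  0.69  1.13]
tilt [-0.002  0.    -1.   ]
world d [  1.3  -0.3 -25.6] tool d now [ 1.3 25.6  0.1] | after turn [ 1.3 25.6  0.1] turn y -0.009
```

Call:
step_arm:
  delta_pos:
    - [1,12,0]
    - [0,10,0]
    - [0,4,0]
    - [0,0,0]
    - [0,0,0]
    - [0,0,0]
    - [0,0,0]
    - [0,0,0]
    - [0,0,0]
    - [0,0,0]
  turn:
    - [0,0,0]
    - [0,0,0]
    - [0,0,0]
    - [0,0,0]
    - [0,0,0]
    - [0,0,0]
    - [0,0,0]
    - [0,0,0]
    - [0,0,0]
    - [0,0,0]
  claw: [88,88,88,88,80,70,60,50,40,30]

```text
t: 9.72
ee_pos: [489.3, -268.4, 23.2]
eef_rot: [[0.938, 0.0, 0.348], [-0.348, -0.0, 0.938], [0.0, -1.0, -0.0]]
ft_force: [0.6, -0.6, 0.4]
opening: 0.57
```

Call:
step_arm:
  delta_pos:
    - [0,0,0]
    - [0,0,0]
    - [0,0,0]
    - [0,0,0]
    - [0,0,0]
    - [0,0,0]
    - [0,0,0]
    - [0,0,0]
    - [0,-10,0]
    - [0,-20,0]
  turn:
    - [0,0,0]
    - [0,0,0]
    - [0,0,0]
    - [0,0,0]
    - [0,0,0]
    - [0,0,0]
    - [0,0,0]
    - [0,0,0]
    - [0,0,0]
    - [0,0,0]
  claw: [30,30,30,30,30,30,30,30,30,30]

```text
t: 10.55
ee_pos: [487.6, -267.5, 51.9]
eef_rot: [[0.938, -0.004, 0.347], [-0.347, 0.002, 0.938], [-0.004, -1.0, 0.001]]
ft_force: [0.3, 0.5, -1.7]
opening: 0.403
```

```bash
python3 go.py 488.7 -268.2 260 70
```

```text
t 10.55 p [ 487.6 -267.5   51.9] ang 69.7 F [ 0.3  0.5 -1.7] M [ 0.01 -0.14 -0.03] open 35.5 j [ 0.84  0.75 -0.56  1.87  0.61  0.7   1.14]
tilt [-0.004  0.002 -1.   ]
world d [  1.1  -0.7 208.1] tool d now [ 4.000e-01 -2.081e+02 -2.000e-01] | after turn [   1.3 -208.1   -0.3] turn y -0.005
```

Call:
step_arm:
  delta_pos:
    - [0,-25,0]
    - [0,-30,0]
    - [0,-30,0]
    - [0,-30,0]
    - [0,-30,0]
    - [0,-25,0]
    - [0,0,0]
    - [0,0,0]
    - [0,0,0]
    - [0,0,0]
  turn:
    - [0,0,0]
    - [0,0,0]
    - [0,0,0]
    - [0,0,0]
    - [0,0,0]
    - [0,0,0]
    - [0,-0.123,0]
    - [0,-0.123,0]
    - [0,-0.123,0]
    - [0,-0.123,0]
  claw: [30,30,30,30,30,30,30,30,30,30]

```text
t: 11.38
ee_pos: [488.9, -268.1, 223.7]
eef_rot: [[0.99, 0.0, -0.143], [0.143, -0.001, 0.99], [-0.0, -1.0, -0.001]]
ft_force: [-0.1, 0.4, -0.3]
opening: 0.414
```

Call:
step_arm:
  delta_pos:
    - [10,0,37]
    - [10,0,37]
    - [10,0,37]
    - [10,0,37]
    - [10,0,37]
    - [10,0,37]
    - [10,0,37]
    - [10,0,37]
    - [10,0,37]
    - [10,0,37]
  turn:
    - [0,0,0]
    - [0,0,0]
    - [0,0,0]
    - [0,0,0]
    - [0,0,0]
    - [0,0,0]
    - [0,0,0]
    - [0,0,0]
    - [0,0,0]
    - [0,0,0]
  claw: [30,30,30,30,30,30,30,30,30,30]

```text
t: 12.22
ee_pos: [537.3, 113.7, 223.5]
eef_rot: [[0.991, 0.0, -0.137], [0.137, -0.0, 0.991], [0.0, -1.0, -0.0]]
ft_force: [0.0, 0.1, -0.1]
opening: 0.405
```

```bash
python3 go.py 543 230 220 98.7;python3 -c "
from h import *
snap('wrist','w4')"
```

```text
t 12.22 p [537.3 113.7 223.5] ang 97.9 F [ 0.   0.1 -0.1] M [ 0.05 -0.2  -0.02] open 35.7 j [ 0.36  0.55 -0.88  1.8   0.49  1.02  1.  ]
tilt [ 0. -0. -1.]
world d [  5.7 116.3  -3.5] tool d now [ 21.6   3.4 114.4] | after turn [ 23.3   3.5 114.1] turn y -0.014
```

View pics/w4.png

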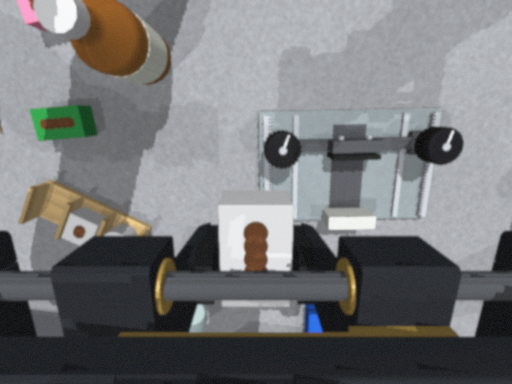

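Run:
```python
from meas import *
im,Z,K,T=snap('wrist','w5'); np.savez('w5.npz',K=K,T=T,Z=Z)
cv2.imwrite('pics/c5.png',cv2.resize(im[98:238,255:468],None,fx=3.7,fy=3.7,interpolation=cv2.INTER_CUBIC))
hsv=cv2.cvtColor(im,cv2.COLOR_BGR2HSV);s,v=hsv[...,1].astype(int),hsv[...,2].astype(int)
roi=np.zeros(v.shape,bool);roi[98:238,258:468]=1
P=cloud(Z,K,T)
for nm,m,z in(('white',(v>190)&roi,46),('black',(v<45)&roi,64),('bed',(v<110)&roi,12)):
    cs,l=comps(m,30)
    for i,st,c in cs:
        ys,xs=np.nonzero(l==i)
        W=np.array([ray((x,y),K,T,z)[:2] for x,y in zip(xs,ys)])
        r=cv2.minAreaRect(W.astype(np.float32)); print(nm,st,c.round(1),np.round(r[0],1),np.round(r[1],1),round(r[2],1),np.nanmedian(P[ys,xs],0).round(1))
```

```text
white [258 112  15  20 114] [263.6 117.6] [474.8 127.3] [19.9 15.1] 8.6 [470.3 126.8  10.7]
white [393 113   7  21  82] [395.5 122.2] [455.4 268.2] [21.1  5.5] 11.3 [452.1 283.2  14.5]
white [424 113   6  12  50] [426.6 118.5] [445.9 299.8] [11.6  4.8] 9.5 [443.8 317.6  16.7]
white [285 114   4  21  79] [286.5 123.6] [474.  150.8] [21.1  3.3] 10.3 [474.2 154.6  14.4]
white [431 132  10  18  55] [435.5 142.8] [467.3 318.6] [ 5.8 19.4] 80.1 [471.4 306.7  63.5]
white [269 134  10  19  59] [273.5 144.8] [495.9 141.8] [ 6.  20.4] 72.4 [498.5 139.3  63.2]
white [283 161   6  30 145] [285.8 175.6] [530.5 159.9] [33.8  5.8] 10.0 [535.8 164.7  14.3]
white [410 164  13  53 287] [415.7 190.6] [526.  312.7] [62.7  7.1] 8.4 [532.  331.9  16.4]
white [382 173   9  43 208] [386.5 195.2] [535.3 280.4] [51.1  6.2] 9.7 [543.7 297.8  14.2]
white [ 258  204   36   34 1012] [276.9 219.4] [586.4 157.6] [42.1 41.7] 8.2 [514.2 131.7 232.1]
white [318 215  48  14 626] [341.9 221.6] [575.9 236.2] [16.7 56.6] 8.3 [576.7 238.2  44.4]
black [ 403  128   46   35 1001] [423.5 145.2] [473.3 296.2] [34.7 47.6] 0.7 [474.2 294.6  61.8]
black [258 131  32  35 419] [271.3 149.7] [501.1 137.2] [34.1 31.6] 75.8 [502.8 136.5  62.2]
black [318 141  48  18 203] [337.7 153.7] [496.  210.2] [51.6 15.8] 83.6 [498.2 213.1  43.2]
black [295 225  24  13 231] [304.7 232.1] [586.7 192.2] [14.8 26.9] 8.2 [522.7 148.4 222.2]
bed [ 258  119  193   88 6040] [351.2 153.3] [512.5 246.7] [104.3 237.5] 12.0 [490.2 230.2  42.1]
bed [258 223   8  15  97] [261.1 231.1] [615.1 146.3] [20.3  9.4] 8.6 [521.6 124.9 232.3]
bed [294 223  27  15 318] [305.4 231.1] [606.3 206.8] [20.3 35.9] 8.2 [522.5 148.7 220.9]
bed [339 236  81   2 158] [379.  236.5] [601.6 305. ] [  1.5 108.6] 8.2 [497.7 155.5 279.6]
```

View pics/c5.png

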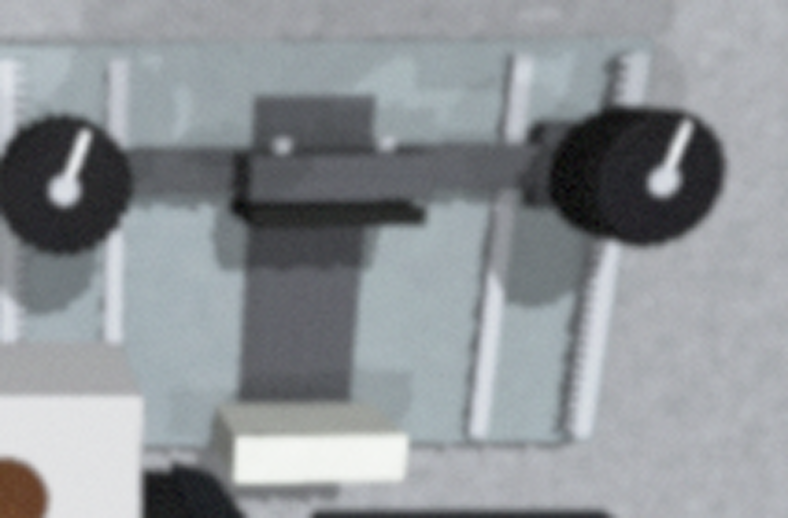

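Run:
```python
from meas import *
d=np.load('w5.npz');K,T=d['K'],d['T']
q=lambda x,y,z:ray((255+x/3.7,98+y/3.7),K,T,z).round(1)[:2]
a=q(233,433,46);b=q(407,433,46);print('fence inner top',a,b,(a+b)/2,np.degrees(np.arctan2((b-a)[1],(b-a)[0]))-90)
a=q(233,482,46);b=q(407,482,46);print('fence outer',(a+b)/2)
for p in((242,395),(350,395),(247,225),(360,225)):print('strip',q(*p,12))
L=q(663,182,65);R=q(64,190,65);print('knobs',L,R,(L+R)/2,L-R,np.degrees(np.arctan2((L-R)[1],(L-R)[0]))-90)
print('ptr',q(687,125,65)-L,q(85,135,65)-R)
print('jawtop front',q(245,203,46),q(422,203,46))
```

```text
fence inner top [571.9 206.4] [563.8 261.9] [567.85 234.15] 8.303462731363084
fence outer [584.4 238.1]
strip [568.8 216.9]
strip [563.3 254.6]
strip [509.5 205.8]
strip [504.  243.6]
knobs [474.  305.3] [501.  138.4] [487.5  221.85] [-27.  166.9] 9.18932804709577
ptr [-16.1   1.6] [-15.8   3.3]
jawtop front [499.  194.7] [491.2 247.6]
```

```bash
python3 go.py 537 229 32 98.6
```

```text
t 12.32 p [536.7 120.5 224.5] ang 98.5 F [ 0.2  0.1 -0.7] M [ 0.14 -0.13  0.06] open 35.8 j [ 0.36  0.55 -0.88  1.8   0.49  1.02  1.  ]
tilt [ 0.002  0.005 -1.   ]
world d [   0.3  108.5 -192.5] tool d now [ 15.8 193.1 106.3] | after turn [ 16.5 192.5 107.3] turn y -0.002
```

Call:
step_arm:
  delta_pos:
    - [5,0,35]
    - [5,0,35]
    - [6,0,37]
    - [0,20,0]
    - [0,25,0]
    - [0,25,0]
    - [0,20,0]
    - [0,10,0]
    - [0,0,0]
    - [0,0,0]
  turn:
    - [0,0,0]
    - [0,0,0]
    - [0,0,0]
    - [0,0,0]
    - [0,0,0]
    - [0,0,0]
    - [0,0,0]
    - [0,0,0]
    - [0,0,0]
    - [0,0,0]
  claw: [30,30,30,30,30,30,30,30,30,30]

```text
t: 13.15
ee_pos: [538.9, 220.0, 123.5]
eef_rot: [[0.991, -0.0, -0.137], [0.137, 0.0, 0.991], [-0.0, -1.0, 0.0]]
ft_force: [0.4, -0.6, -0.9]
opening: 0.407
```

```bash
python3 go.py 537 229 32 98.6;python3 -c "
from h import *
snap('wrist','w6')
i,_,_,_=snap('side','s6')
cv2.imwrite('pics/s6c.png',cv2.resize(i[90:240,160:340],None,fx=4,fy=4))"
```

```text
t 13.15 p [538.9 220.  123.5] ang 97.9 F [ 0.4 -0.6 -0.9] M [ 0.05 -0.17  0.01] open 35.9 j [ 0.08  0.73 -0.77  1.78  0.63  0.9   0.74]
tilt [-0.  0. -1.]
world d [ -1.9   9.  -91.5] tool d now [-0.6 91.5  9.2] | after turn [-0.5 91.5  9.2] turn y -0.013
```

View pics/w6.png

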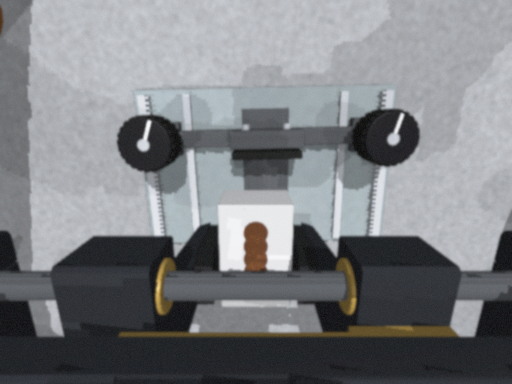

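View pics/s6c.png

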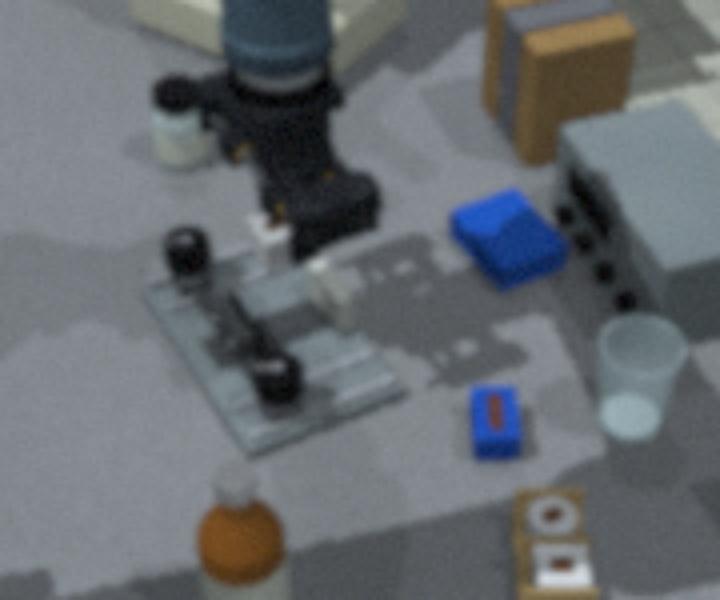

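Run:
```python
from meas import *
im,Z,K,T=snap('wrist','w7');s=robot.observe();print(s['ee_pos'])
q=lambda x,y,z:ray((x,y),K,T,z).round(1)[:2]
L=q(393,138,65);R=q(144,145,65);print('knobs',L,R,(L+R)/2,L-R,np.degrees(np.arctan2((L-R)[1],(L-R)[0]))-90)
print('strip',q(244,180,12),q(295,178,12),q(243,112,12),q(289,111,12))
print('jawfront',q(232,153,46),q(302,153,46))
print('stagecorners back',q(137,90,12),q(393,85,12))
zt=s['ee_pos'][2]-19.2+28
print('block front top edge',q(219,203,zt),q(293,203,zt), 'tcp',s['ee_pos'])
cv2.imwrite('pics/w7c.png',cv2.resize(im[75:305,110:440],None,fx=2.4,fy=2.4,interpolation=cv2.INTER_CUBIC))
```

```text
[539.6715696  220.4994963  124.51457904]
knobs [473.9 305.8] [501.5 139.8] [487.7 222.8] [-27.6 166. ] 9.43993229923447
strip [529.1 209.6] [521.  254.6] [471.  201.3] [464.9 239.5]
jawfront [501.5 198.3] [494.3 250.4]
stagecorners back [465.7 112.7] [433.  320.6]
block front top edge [512.4 200.5] [507.8 234.2] tcp [539.6715696  220.4994963  124.51457904]
```

View pics/w7c.png

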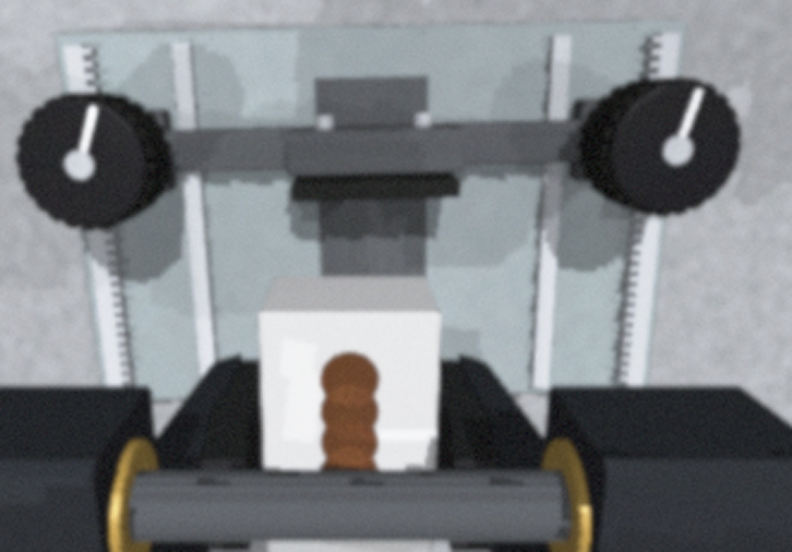

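Call:
step_arm:
  delta_pos:
    - [-0.5,0,5]
    - [0,0,4.4]
    - [0,15,0]
    - [0,18,0]
    - [0,18,0]
    - [0,12,0]
    - [0,7,0]
    - [0,0,0]
    - [0,0,0]
    - [0,0,0]
  turn:
    - [0,-0.015,0]
    - [0,0,0]
    - [0,0,0]
    - [0,0,0]
    - [0,0,0]
    - [0,0,0]
    - [0,0,0]
    - [0,0,0]
    - [0,0,0]
    - [0,0,0]
  claw: [30,30,30,30,30,30,30,30,30,30]

```text
t: 14.13
ee_pos: [537.4, 229.7, 53.7]
eef_rot: [[0.988, 0.001, -0.152], [0.152, 0.001, 0.988], [0.001, -1.0, 0.001]]
ft_force: [0.4, -0.1, -1.0]
opening: 0.407
```

```bash
python3 go.py 537 229.2 32 98.8;python3 -c "
from h import *
i,_,_,_=snap('wrist','w8')
cv2.imwrite('pics/w8c.png',i)"
```

```text
t 14.13 p [537.4 229.7  53.7] ang 98.7 F [ 0.4 -0.1 -1. ] M [ 0.12 -0.17  0.02] open 35.8 j [ 0.02  0.83 -0.7   1.8   0.73  0.79  0.67]
tilt [ 0.001  0.001 -1.   ]
world d [ -0.4  -0.5 -21.7] tool d now [-0.5 21.7 -0.5] | after turn [-0.5 21.7 -0.5] turn y -0.001
```

View pics/w8c.png

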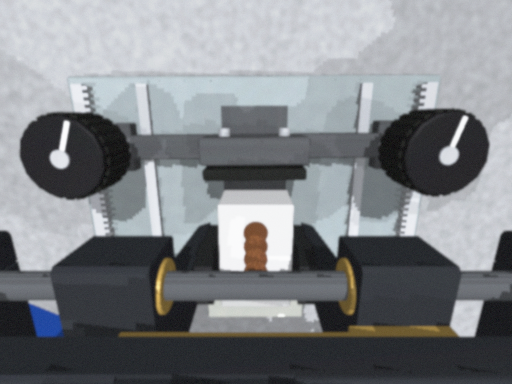

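Block (219–293 px wide) lines up with the bed strip and clears the jaw face at row ~180. Lower and release.

Call:
step_arm:
  delta_pos:
    - [0,8,0]
    - [0,6,0]
    - [0,4,0]
    - [0,3,0]
    - [0,1,0]
    - [0,0,0]
    - [0,0,0]
    - [0,0,0]
    - [0,0,0]
    - [0,0,0]
  turn:
    - [0,0,0]
    - [0,0,0]
    - [0,0,0]
    - [0,0,0]
    - [0,0,0]
    - [0,0,0]
    - [0,0,0]
    - [0,0,0]
    - [0,0,0]
    - [0,0,0]
  claw: [30,30,30,30,30,30,30,30,30,30]

```text
t: 15.02
ee_pos: [536.9, 229.3, 31.0]
eef_rot: [[0.988, -0.0, -0.152], [0.152, -0.0, 0.988], [-0.0, -1.0, -0.0]]
ft_force: [-1.7, -0.3, 2.1]
opening: 0.408
```

```bash
python3 go.py 537 229.2 32 98.8
```

```text
t 15.02 p [536.9 229.3  31. ] ang 98.7 F [-1.7 -0.3  2.1] M [-0.1   0.07 -0.07] open 35.9 j [ 0.    0.86 -0.67  1.8   0.75  0.76  0.65]
tilt [-0. -0. -1.]
world d [ 0.1 -0.1  1. ] tool d now [ 0.1 -1.  -0.1] | after turn [ 0.1 -1.  -0.1] turn y -0.001
```

Call:
step_arm:
  delta_pos:
    - [0,0,0]
    - [0,0,0]
    - [0,0,0]
    - [0,0,0]
    - [0,0,0]
    - [0,-10,0]
    - [0,-25,0]
    - [0,-30,0]
    - [0,-30,0]
    - [0,-25,0]
  turn:
    - [0,0,0]
    - [0,0,0]
    - [0,0,0]
    - [0,0,0]
    - [0,0,0]
    - [0,0,0]
    - [0,0,0]
    - [0,0,0]
    - [0,0,0]
    - [0,0,0]
  claw: [42,50,60,60,60,60,60,60,60,60]

```text
t: 15.85
ee_pos: [537.1, 229.8, 153.6]
eef_rot: [[0.988, 0.001, -0.152], [0.152, 0.001, 0.988], [0.001, -1.0, 0.001]]
ft_force: [0.9, -0.0, 0.0]
opening: 0.678
```

```bash
python3 go.py 474 305.5 170 98.8;python3 -c "
from h import *
i,_,_,_=snap('wrist','w9')"
```

```text
t 15.85 p [537.1 229.8 153.6] ang 98.8 F [ 0.9 -0.   0. ] M [ 0.1  -0.19  0.01] open 59.7 j [ 0.09  0.69 -0.8   1.76  0.6   0.95  0.76]
tilt [ 0.001  0.001 -1.   ]
world d [-63.1  75.7  16.4] tool d now [-50.8 -16.4  84.4] | after turn [-50.8 -16.4  84.5] turn y -0.001
```

View pics/w9.png

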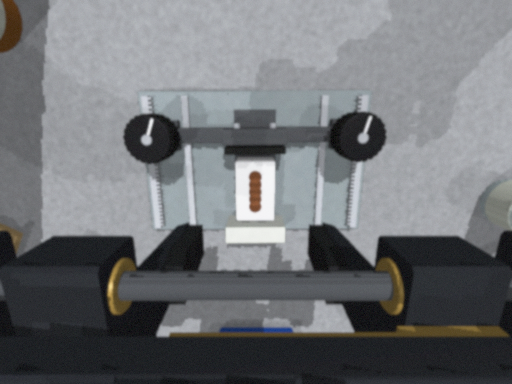

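Block sits on the bed strip at (255,190) between jaw face (row 150) and fence (row 222). Now check knob centres from this pose and the top view.

Run:
```python
from meas import *
im,Z,K,T=snap('wrist','w10')
cv2.imwrite('pics/w10c.png',cv2.resize(im[80:250,110:400],None,fx=2.7,fy=2.7,interpolation=cv2.INTER_CUBIC))
q=lambda x,y,z:ray((x,y),K,T,z).round(1)[:2]
L=q(363,137,65);R=q(147,139,65);print('wrist',L,R,(L+R)/2,L-R)
P=cloud(Z,K,T)
print('bar z',P[136,200],P[136,310],P[132,255],'fence',P[233,255],'bed',P[190,300],'block',P[165,243],P[165,268])
im,Z,K,T=snap('top','top10')
for p in((167.4,220.5),(225.2,211)):print('top',ray(p,K,T,65).round(1))
a=cv2.resize(im[170:245,150:245],None,fx=6,fy=6,interpolation=cv2.INTER_CUBIC);cv2.imwrite('pics/t10c.png',a)
```

```text
wrist [475.7 308.7] [503.3 139.9] [489.5 224.3] [-27.6 168.8]
bar z [499.53284781 173.00312325  19.46673239] [483.50885362 276.10593183  21.27605873] [486.27613945 223.83493855  43.94346637] fence [578.9277564  238.09242508  45.73094562] bed [539.57553798 279.33171894  11.02486652] block [517.48420871 217.57854708  37.91089846] [513.98620163 240.10514909  38.11205815]
top [473.3 303.   65. ]
top [500.2 135.1  65. ]
```

View pics/w10c.png

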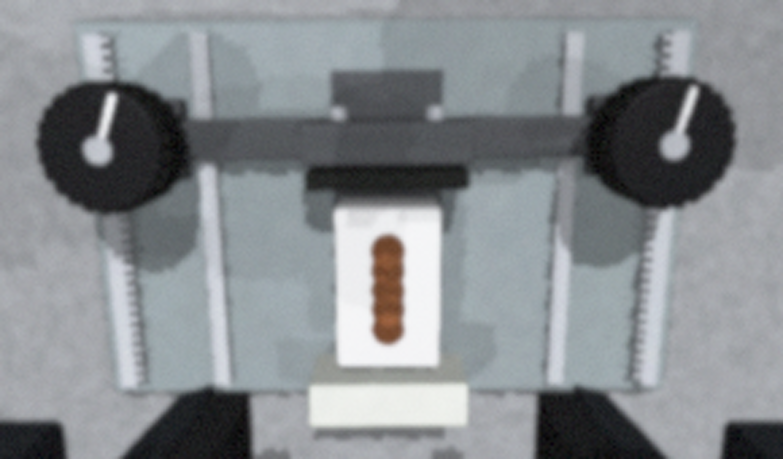

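Call:
step_arm:
  delta_pos:
    - [-17,0,28]
    - [-17,0,28]
    - [-16.6,0,28.2]
    - [0,20,0]
    - [0,25,0]
    - [0,25,0]
    - [0,18,0]
    - [0,10,0]
    - [0,5,0]
    - [0,0,0]
  turn:
    - [0,0,0]
    - [0,0,0]
    - [0,0,0]
    - [0,0,0]
    - [0,0,0]
    - [0,0,0]
    - [0,0,0]
    - [0,0,0]
    - [0,0,0]
    - [0,0,0]
  claw: [60,60,60,60,60,60,60,60,60,60]

```text
t: 16.83
ee_pos: [473.5, 304.5, 47.0]
eef_rot: [[0.988, -0.002, -0.152], [0.152, -0.001, 0.988], [-0.002, -1.0, -0.001]]
ft_force: [-0.8, -0.3, 0.2]
opening: 0.681
```

```bash
python3 go.py 474.3 305.3 50 98.8;python3 -c "
from h import *
i,_,_,_=snap('wrist','w11')"
```

```text
t 16.83 p [473.5 304.5  47. ] ang 98.7 F [-0.8 -0.3  0.2] M [ 0.04 -0.11 -0.03] open 60.0 j [-0.14  0.81 -0.69  1.85  0.74  0.76  0.47]
tilt [-0.002 -0.001 -1.   ]
world d [0.8 0.8 3. ] tool d now [ 0.9 -3.   0.7] | after turn [ 0.9 -3.   0.7] turn y -0.001
```

View pics/w11.png

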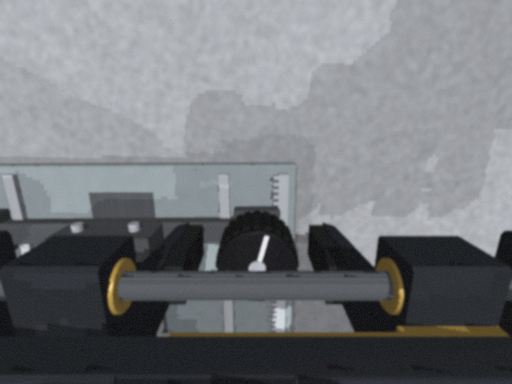

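Knob hub at (257,268), centred between the fingers. Close and turn.

Call:
step_arm:
  delta_pos:
    - [0,-2,0]
    - [0,0,0]
    - [0,0,0]
    - [0,0,0]
    - [0,0,0]
    - [0,0,0]
    - [0,0,0]
    - [0,0,0]
    - [0,0,0]
    - [0,0,0]
  turn:
    - [0,0,0]
    - [0,0,0]
    - [0,0,0]
    - [0,0,0]
    - [0,0,0]
    - [0,0,0]
    - [0,0,0]
    - [0,0,0]
    - [0,0,0]
    - [0,0,0]
  claw: [50,45,40,35,30,30,30,30,30,30]
  force: 30

```text
t: 17.72
ee_pos: [474.8, 304.9, 50.7]
eef_rot: [[0.988, 0.001, -0.151], [0.151, 0.0, 0.988], [0.001, -1.0, -0.0]]
ft_force: [0.8, -1.4, 5.7]
opening: 0.425
```

```bash
python3 go.py 474.3 305.3 50 98.8
```

```text
t 17.72 p [474.8 304.9  50.7] ang 98.7 F [ 0.8 -1.4  5.7] M [-0.17 -0.1   0.03] open 37.5 j [-0.14  0.81 -0.7   1.85  0.74  0.76  0.48]
tilt [ 0.001  0.    -1.   ]
world d [-0.5  0.4 -0.7] tool d now [-0.4  0.7  0.4] | after turn [-0.4  0.7  0.4] turn y -0.002
```

Call:
step_arm:
  delta_pos:
    - [0.6,0,0]
    - [0.6,0,0.1]
    - [0.6,0,0.1]
    - [0.6,0,0.2]
    - [0.6,0,0.2]
    - [0.6,0,0.3]
    - [0.5,0,0.3]
    - [0.5,0,0.4]
    - [0.5,0,0.4]
    - [0.4,0,0.5]
  turn:
    - [0,0.09,0]
    - [0,0.09,0]
    - [0,0.09,0]
    - [0,0.09,0]
    - [0,0.09,0]
    - [0,0.09,0]
    - [0,0.09,0]
    - [0,0.09,0]
    - [0,0.09,0]
    - [0,0.09,0]
  claw: [30,30,30,30,30,30,30,30,30,30]

```text
t: 18.55
ee_pos: [480.7, 305.0, 50.7]
eef_rot: [[0.73, 0.0, 0.683], [-0.683, -0.002, 0.73], [0.002, -1.0, -0.001]]
ft_force: [0.2, -4.3, 9.9]
opening: 0.422
```

```bash
python3 go.py 474.3 305.3 50 98.8
```

```text
t 18.55 p [480.7 305.   50.7] ang 46.9 F [ 0.2 -4.3  9.9] M [-0.9   0.3   0.14] open 37.2 j [-0.28  0.75 -0.5   1.84  0.54  0.69 -0.27]
tilt [ 0.    -0.002 -1.   ]
world d [-6.4  0.3 -0.7] tool d now [-4.8  0.7 -4.2] | after turn [-6.2  0.7  1.2] turn y -0.906
```

Call:
step_arm:
  delta_pos:
    - [0,0,0]
    - [0,0,0]
    - [0,0,0]
    - [0,-15,0]
    - [0,-35,0]
    - [0,0,0]
    - [0,0,0]
    - [0,0,0]
    - [0,0,0]
    - [0,0,0]
  turn:
    - [0,0,0]
    - [0,0,0]
    - [0,0,0]
    - [0,0,0]
    - [0,0,0]
    - [0,-0.119,0]
    - [0,-0.119,0]
    - [0,-0.119,0]
    - [0,-0.119,0]
    - [0,-0.119,0]
  claw: [60,60,60,60,60,60,60,60,60,60]

```text
t: 19.38
ee_pos: [480.3, 306.0, 99.9]
eef_rot: [[0.989, -0.0, 0.145], [-0.145, 0.0, 0.989], [-0.0, -1.0, 0.0]]
ft_force: [0.6, -0.7, -0.2]
opening: 0.683
```

Call:
step_arm:
  delta_pos:
    - [0,-20,0]
    - [0,0,0]
    - [0,0,0]
    - [0,0,0]
    - [0,0,0]
    - [-10.3,0,-31.9]
    - [-10.3,0,-31.9]
    - [-10.3,0,-31.9]
    - [-10.3,0,-31.9]
    - [-10.3,0,-31.9]
  turn:
    - [0,-0.119,0]
    - [0,-0.119,0]
    - [0,-0.119,0]
    - [0,-0.119,0]
    - [0,-0.119,0]
    - [0,0,0]
    - [0,0,0]
    - [0,0,0]
    - [0,0,0]
    - [0,0,0]
  claw: [60,60,60,60,60,60,60,60,60,60]

```text
t: 20.22
ee_pos: [502.0, 138.3, 119.9]
eef_rot: [[0.903, -0.0, -0.429], [0.429, 0.0, 0.903], [0.0, -1.0, 0.0]]
ft_force: [1.4, -0.4, 0.3]
opening: 0.683
```

```bash
python3 go.py 501.5 138.6 50 115;python3 -c "
from h import *
i,_,_,_=snap('wrist','w12')
i,_,_,_=snap('top','t12')
cv2.imwrite('pics/t12c.png',cv2.resize(i[170:245,150:245],None,fx=6,fy=6,interpolation=cv2.INTER_CUBIC))
"
```

```text
t 20.22 p [502.  138.3 119.9] ang 115.4 F [ 1.4 -0.4  0.3] M [ 0.14 -0.17 -0.  ] open 60.2 j [ 0.29  0.68 -0.85  1.94  0.69  0.84  1.08]
tilt [-0.  0. -1.]
world d [ -0.5   0.3 -69.9] tool d now [-0.3 69.9  0.5] | after turn [-0.3 69.9  0.5] turn y 0.007
```

View pics/w12.png

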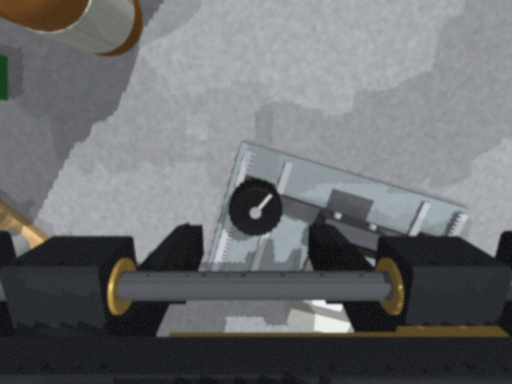

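View pics/t12c.png

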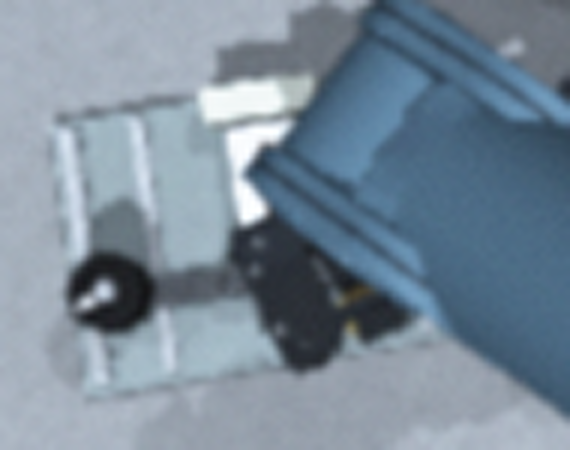

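Call:
step_arm:
  delta_pos:
    - [0,20,0.3]
    - [0,20,0]
    - [0,15,0]
    - [0,10,0]
    - [0,5,0]
    - [0,0,0]
    - [0,0,0]
    - [0,0,0]
    - [0,0,0]
    - [0,0,0]
  turn:
    - [0,0,0]
    - [0,0,0]
    - [0,0,0]
    - [0,0,0]
    - [0,0,0]
    - [0,0,0]
    - [0,0,0]
    - [0,0,0]
    - [0,0,0]
    - [0,0,0]
  claw: [60,60,60,60,60,60,50,45,40,30]

```text
t: 21.15
ee_pos: [503.0, 137.4, 50.4]
eef_rot: [[0.905, 0.001, -0.426], [0.426, -0.004, 0.904], [-0.001, -1.0, -0.004]]
ft_force: [1.0, -3.4, 1.8]
opening: 0.421
```

Call:
step_arm:
  delta_pos:
    - [0,0,0]
    - [0,0,0]
    - [0,0,0]
    - [0,0,0]
    - [0,0,0]
    - [0,0,0]
    - [0,0,0]
    - [0,0,0]
    - [0,0,0]
    - [0,0,0]
  turn:
    - [0,0,0]
    - [0,0,0]
    - [0,0,0]
    - [0,0,0]
    - [0,0,0]
    - [0,0,0]
    - [0,0,0]
    - [0,0,0]
    - [0,0,0]
    - [0,0,0]
  claw: [30,30,30,30,30,30,30,30,30,30]

```text
t: 21.98
ee_pos: [503.1, 137.4, 50.5]
eef_rot: [[0.905, 0.001, -0.426], [0.426, -0.004, 0.905], [-0.0, -1.0, -0.004]]
ft_force: [1.1, -5.4, 1.9]
opening: 0.419
```

```bash
python3 go.py 501.5 138.6 50 115
```

```text
t 21.98 p [503.1 137.4  50.5] ang 115.2 F [ 1.1 -5.4  1.9] M [-1.01 -0.4   0.06] open 36.9 j [ 0.21  0.78 -0.75  1.96  0.81  0.73  0.98]
tilt [ 0.001 -0.004 -1.   ]
world d [-1.6  1.2 -0.5] tool d now [-0.9  0.5  1.7] | after turn [-0.9  0.5  1.7] turn y 0.004
```

Call:
step_arm:
  delta_pos:
    - [0.8,0,-0.2]
    - [0.8,0,-0.1]
    - [0.8,0,0]
    - [0.8,0,0.1]
    - [0.8,0,0.2]
    - [0.8,0,0.3]
    - [0.7,0,0.4]
    - [0.7,0,0.5]
    - [0.6,0,0.6]
    - [0.6,0,0.6]
  turn:
    - [0,0.12,0]
    - [0,0.12,0]
    - [0,0.12,0]
    - [0,0.12,0]
    - [0,0.12,0]
    - [0,0.12,0]
    - [0,0.12,0]
    - [0,0.12,0]
    - [0,0.12,0]
    - [0,0.12,0]
  claw: [30,30,30,30,30,30,30,30,30,30]

```text
t: 22.82
ee_pos: [511.2, 135.5, 50.4]
eef_rot: [[0.72, 0.0, 0.694], [-0.694, -0.009, 0.72], [0.006, -1.0, -0.006]]
ft_force: [1.8, -14.4, 4.4]
opening: 0.425
```

```bash
python3 go.py 501.5 138.6 50 115
```

```text
t 22.82 p [511.2 135.5  50.4] ang 46.0 F [  1.8 -14.4   4.4] M [-2.93 -0.37  0.24] open 37.4 j [ 0.02  0.7  -0.48  1.95  0.55  0.63 -0.01]
tilt [ 0.    -0.009 -1.   ]
world d [-9.7  3.1 -0.4] tool d now [-9.1  0.4 -4.5] | after turn [-7.5  0.4  6.9] turn y -1.204
```

Call:
step_arm:
  delta_pos:
    - [0,0,0]
    - [0,0,0]
    - [0,0,0]
    - [0,-15,0]
    - [0,-35,0]
    - [0,0,0]
    - [0,0,0]
    - [0,0,0]
    - [0,0,0]
    - [0,0,0]
  turn:
    - [0,0,0]
    - [0,0,0]
    - [0,0,0]
    - [0,0,0]
    - [0,0,0]
    - [0,-0.12,0]
    - [0,-0.12,0]
    - [0,-0.12,0]
    - [0,-0.12,0]
    - [0,-0.12,0]
  claw: [60,60,60,60,60,60,60,60,60,60]

```text
t: 23.65
ee_pos: [509.9, 142.6, 100.3]
eef_rot: [[0.989, 0.0, 0.149], [-0.149, 0.001, 0.989], [0.0, -1.0, 0.001]]
ft_force: [0.7, -0.2, 0.2]
opening: 0.677
```

Call:
step_arm:
  delta_pos:
    - [0,-20,0]
    - [0,0,0]
    - [0,0,0]
    - [0,0,0]
    - [0,0,0]
    - [8.4,0,32.4]
    - [8.4,0,32.4]
    - [8.4,0,32.4]
    - [8.4,0,32.4]
    - [8.4,0,32.4]
  turn:
    - [0,-0.12,0]
    - [0,-0.12,0]
    - [0,-0.12,0]
    - [0,-0.12,0]
    - [0,-0.12,0]
    - [0,0,0]
    - [0,0,0]
    - [0,0,0]
    - [0,0,0]
    - [0,0,0]
  claw: [60,60,60,60,60,60,60,60,60,60]

```text
t: 24.48
ee_pos: [477.8, 308.2, 120.2]
eef_rot: [[0.903, -0.0, -0.429], [0.429, 0.001, 0.903], [0.0, -1.0, 0.001]]
ft_force: [0.6, -0.3, 0.1]
opening: 0.681
```

```bash
python3 go.py 480.5 304.3 50 115;python3 - <<'E'
from h import *
i,_,K,T=snap('wrist','w13')
for p in ((256,190),(256,208),(256,225)): print(p,ray(p,K,T,65).round(1))
E
```

```text
t 24.48 p [477.8 308.2 120.2] ang 115.4 F [ 0.6 -0.3  0.1] M [ 0.15 -0.15  0.  ] open 60.0 j [-0.05  0.74 -0.84  1.82  0.69  0.9   0.81]
tilt [-0.     0.001 -1.   ]
world d [  2.7  -3.9 -70.2] tool d now [ 0.7 70.2 -4.8] | after turn [ 0.8 70.2 -4.7] turn y 0.008
(256, 190) [460.9 301.4  65. ]
(256, 208) [472.8 307.1  65. ]
(256, 225) [484.4 312.6  65. ]
```

View pics/w13.png

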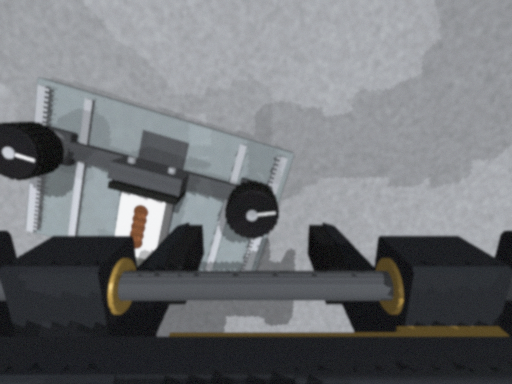

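Left knob hub is at (252,210), slightly left of the finger centre; shift by −4.7 along tool z.

Call:
step_arm:
  delta_pos:
    - [0.8,20,-4.7]
    - [0,20,0]
    - [0,15,0]
    - [0,10,0]
    - [0,5,0]
    - [0,0,0]
    - [0,0,0]
    - [0,0,0]
    - [0,0,0]
    - [0,0,0]
  turn:
    - [0,0,0]
    - [0,0,0]
    - [0,0,0]
    - [0,0,0]
    - [0,0,0]
    - [0,0,0]
    - [0,0,0]
    - [0,0,0]
    - [0,0,0]
    - [0,0,0]
  claw: [60,60,60,60,60,60,50,40,30,30]

```text
t: 25.37
ee_pos: [480.4, 305.6, 51.0]
eef_rot: [[0.903, -0.0, -0.43], [0.43, 0.006, 0.903], [0.003, -1.0, 0.006]]
ft_force: [-0.6, 6.0, -3.7]
opening: 0.422
```

```bash
python3 go.py 480.5 304.3 50 115
```

```text
t 25.37 p [480.4 305.6  51. ] ang 115.4 F [-0.6  6.  -3.7] M [ 1.02 -0.14 -0.11] open 37.1 j [-0.1   0.84 -0.76  1.84  0.79  0.79  0.74]
tilt [-0.     0.006 -1.   ]
world d [ 0.1 -1.3 -1. ] tool d now [-0.5  1.  -1.3] | after turn [-0.5  1.  -1.2] turn y 0.008
```

Call:
step_arm:
  delta_pos:
    - [0.7,0,0.8]
    - [0.8,0,-0.1]
    - [0.8,0,0]
    - [0.8,0,0.1]
    - [0.8,0,0.2]
    - [0.7,0,0.2]
    - [0.7,0,0.3]
    - [0.7,0,0.4]
    - [0.6,0,0.5]
    - [0.6,0,0.5]
  turn:
    - [0,0.11,0]
    - [0,0.11,0]
    - [0,0.11,0]
    - [0,0.11,0]
    - [0,0.11,0]
    - [0,0.11,0]
    - [0,0.11,0]
    - [0,0.11,0]
    - [0,0.11,0]
    - [0,0.11,0]
  claw: [30,30,30,30,30,30,30,30,30,30]

```text
t: 26.2
ee_pos: [487.9, 306.4, 51.0]
eef_rot: [[0.789, -0.0, 0.614], [-0.614, 0.002, 0.789], [-0.001, -1.0, 0.002]]
ft_force: [-2.8, 2.1, 2.3]
opening: 0.423
```

```bash
python3 go.py 510.5 137 50 115
```

```text
t 26.2 p [487.9 306.4  51. ] ang 52.1 F [-2.8  2.1  2.3] M [0.38 0.66 0.15] open 37.3 j [-0.26  0.76 -0.51  1.83  0.55  0.7  -0.18]
tilt [-0.     0.002 -1.   ]
world d [  22.6 -169.4   -1. ] tool d now [ 121.9    0.6 -119.8] | after turn [ -51.1    1.  -163.1] turn y -1.098
```

Call:
step_arm:
  delta_pos:
    - [0,0,0]
    - [0,0,0]
    - [0,0,0]
    - [0,-15,0]
    - [0,-35,0]
    - [0,0,0]
    - [0,0,0]
    - [0,0,0]
    - [0,0,0]
    - [0,0,0]
  turn:
    - [0,0,0]
    - [0,0,0]
    - [0,0,0]
    - [0,0,0]
    - [0,0,0]
    - [0,-0.1,0]
    - [0,-0.1,0]
    - [0,-0.1,0]
    - [0,-0.1,0]
    - [0,-0.1,0]
  claw: [60,60,60,60,60,60,60,60,60,60]

```text
t: 27.03
ee_pos: [489.1, 304.4, 101.2]
eef_rot: [[0.989, 0.001, 0.151], [-0.151, 0.0, 0.989], [0.001, -1.0, 0.0]]
ft_force: [0.1, 0.3, 0.2]
opening: 0.682
```

Call:
step_arm:
  delta_pos:
    - [0,-20,0]
    - [0,0,0]
    - [0,0,0]
    - [0,0,0]
    - [0,0,0]
    - [-7.1,0,-33.6]
    - [-7.1,0,-33.6]
    - [-7.1,0,-33.6]
    - [-7.1,0,-33.6]
    - [-7.1,0,-33.6]
  turn:
    - [0,-0.1,0]
    - [0,-0.1,0]
    - [0,-0.1,0]
    - [0,-0.1,0]
    - [0,-0.1,0]
    - [0,0,0]
    - [0,0,0]
    - [0,0,0]
    - [0,0,0]
    - [0,0,0]
  claw: [60,60,60,60,60,60,60,60,60,60]

```text
t: 27.87
ee_pos: [512.0, 132.5, 121.0]
eef_rot: [[0.942, 0.001, -0.337], [0.337, -0.001, 0.942], [0.001, -1.0, -0.001]]
ft_force: [0.2, -0.6, 1.7]
opening: 0.685
```

```bash
python3 go.py 511 136 50 109.7;python3 - <<'E'
from h import *
i,_,K,T=snap('wrist','w14')
E
```

```text
t 27.87 p [512.  132.5 121. ] ang 109.7 F [ 0.2 -0.6  1.7] M [ 0.06 -0.16  0.02] open 60.3 j [ 0.28  0.68 -0.82  1.92  0.67  0.84  1.01]
tilt [ 0.001 -0.001 -1.   ]
world d [ -1.    3.5 -71. ] tool d now [ 0.2 71.   3.7] | after turn [ 0.3 71.   3.6] turn y -0.0
```

View pics/w14.png

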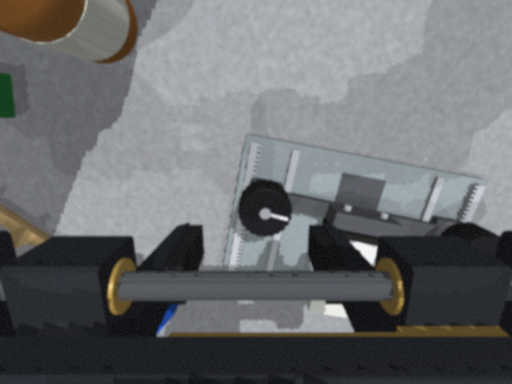

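Call:
step_arm:
  delta_pos:
    - [0,20,4]
    - [0,20,0]
    - [0,15,0]
    - [0,10,0]
    - [0,5,0]
    - [0,0,0]
    - [0,0,0]
    - [0,0,0]
    - [0,0,0]
    - [0,0,0]
  turn:
    - [0,0,0]
    - [0,0,0]
    - [0,0,0]
    - [0,0,0]
    - [0,0,0]
    - [0,0,0]
    - [0,0,0]
    - [0,0,0]
    - [0,0,0]
    - [0,0,0]
  claw: [60,60,60,60,60,60,50,40,30,30]

```text
t: 28.75
ee_pos: [510.8, 137.8, 50.5]
eef_rot: [[0.942, 0.001, -0.335], [0.335, -0.001, 0.942], [0.001, -1.0, -0.001]]
ft_force: [0.5, 0.8, 0.9]
opening: 0.424
```

```bash
python3 go.py 511 136 50 109.7
```

```text
t 28.75 p [510.8 137.8  50.5] ang 109.6 F [0.5 0.8 0.9] M [ 0.49 -0.16 -0.04] open 37.4 j [ 0.2   0.78 -0.73  1.94  0.78  0.73  0.91]
tilt [ 0.001 -0.001 -1.   ]
world d [ 0.2 -1.8 -0.5] tool d now [-0.4  0.5 -1.8] | after turn [-0.4  0.5 -1.8] turn y -0.002
```

Call:
step_arm:
  delta_pos:
    - [0.6,0,-0.1]
    - [0.6,0,0]
    - [0.6,0,0]
    - [0.6,0,0.1]
    - [0.6,0,0.1]
    - [0.6,0,0.2]
    - [0.6,0,0.2]
    - [0.6,0,0.3]
    - [0.5,0,0.3]
    - [0.5,0,0.4]
  turn:
    - [0,0.09,0]
    - [0,0.09,0]
    - [0,0.09,0]
    - [0,0.09,0]
    - [0,0.09,0]
    - [0,0.09,0]
    - [0,0.09,0]
    - [0,0.09,0]
    - [0,0.09,0]
    - [0,0.09,0]
  claw: [30,30,30,30,30,30,30,30,30,30]

```text
t: 29.58
ee_pos: [516.1, 137.4, 50.2]
eef_rot: [[0.846, -0.001, 0.534], [-0.534, -0.003, 0.846], [0.001, -1.0, -0.003]]
ft_force: [-0.6, -5.7, 2.1]
opening: 0.425
```

Call:
step_arm:
  delta_pos:
    - [0,0,0]
    - [0,0,0]
    - [0,0,0]
    - [0,-15,0]
    - [0,-35,0]
    - [0,-30,0]
    - [0,-30,0]
    - [0,-20,0]
    - [0,0,0]
    - [0,0,0]
  turn:
    - [0,0,0]
    - [0,0,0]
    - [0,0,0]
    - [0,0,0]
    - [0,0,0]
    - [0,-0.1,0]
    - [0,-0.1,0]
    - [0,-0.1,0]
    - [0,-0.1,0]
    - [0,-0.1,0]
  claw: [60,60,60,60,60,60,60,60,60,60]

```text
t: 30.42
ee_pos: [517.2, 140.0, 181.7]
eef_rot: [[0.999, 0.003, 0.051], [-0.051, 0.001, 0.999], [0.003, -1.0, 0.001]]
ft_force: [0.0, 0.2, -0.7]
opening: 0.683
```

```bash
python3 go.py 540 228 180 98.8
```

```text
t 30.42 p [517.2 140.  181.7] ang 87.1 F [ 0.   0.2 -0.7] M [ 0.04 -0.17  0.02] open 60.1 j [ 0.25  0.56 -0.79  1.87  0.5   0.91  0.74]
tilt [ 0.003  0.001 -1.   ]
world d [22.8 88.  -1.7] tool d now [18.2  1.9 89. ] | after turn [36.   1.7 83.4] turn y -0.205
```

Move over the stage to look at the jaw from above.

Call:
step_arm:
  delta_pos:
    - [0,0,0]
    - [0,0,0]
    - [12,0,28]
    - [12,0,28]
    - [12,0,28]
    - [0,0,0]
    - [0,0,0]
    - [0,0,0]
    - [0,0,0]
    - [0,0,0]
  turn:
    - [0,-0.1,0]
    - [0,-0.1,0]
    - [0,0,0]
    - [0,0,0]
    - [0,0,0]
    - [0,0,0]
    - [0,0,0]
    - [0,0,0]
    - [0,0,0]
    - [0,0,0]
  claw: [60,60,60,60,60,60,60,60,60,60]

```text
t: 31.25
ee_pos: [540.1, 226.2, 179.8]
eef_rot: [[0.99, -0.0, -0.14], [0.14, -0.001, 0.99], [-0.0, -1.0, -0.001]]
ft_force: [0.1, -0.1, 0.9]
opening: 0.681
```

Run:
```python
from h import *
im,Z,K,T=snap('wrist','w15');np.savez('w15.npz',K=K,T=T,Z=Z)
cv2.imwrite('pics/w15c.png',cv2.resize(im[80:250,110:400],None,fx=2.75,fy=2.75,interpolation=cv2.INTER_CUBIC))
```

```text
(no output)
```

View pics/w15c.png

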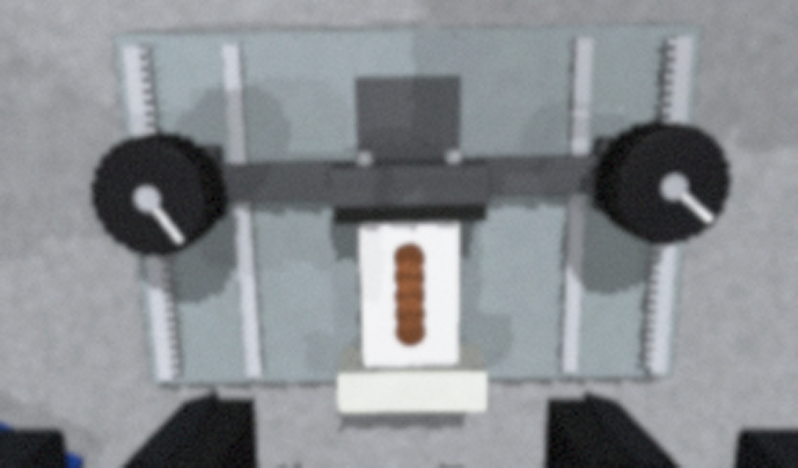

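Run:
```python
from h import *
d=np.load('w15.npz');K,T,Z=d['K'],d['T'],d['Z']
q=lambda x,y,z=65:ray((110+x/2.75,80+y/2.75),K,T,z)[:2]
L,R=q(674,186),q(146,198)
A=lambda v:np.degrees(np.arctan2(v[1],v[0]))
for n,h,t in(('L',L,q(710,219)),('R',R,q(180,242))):print(n,h.round(1),(188.8-A(t-h))%360, np.radians((188.8-A(t-h))%360))
print((L+R)/2,A(L-R)-90)
f=(q(338,374,46),q(487,371,46));print('fence',A(f[1]-f[0])-90,(f[0]+f[1])/2)
c=(q(120,35,12),q(700,25,12));print('stage back',A(c[1]-c[0])-90)
j=(q(334,208,46),q(486,205,46));print('jaw',A(j[1]-j[0])-90,(j[0]+j[1])/2)
b=(q(360,226,40),q(460,226,40));print('block jaw end',(b[0]+b[1])/2, 'fence end?',q(412,366,40))
```

```text
L [487.3 307.8] 130.6472573210834 2.280224798953172
R [514.8 141. ] 146.294384812677 2.5533186921608015
[501.04913205 224.40368403] 9.392695370149553
fence 9.31832434222649 [568.66350509 235.6169867 ]
stage back 9.030047309802285
jaw 9.227535171554877 [508.23287556 225.86601204]
block jaw end [515.9527531  227.08736335] fence end? [568.31501483 235.49054291]
```

Pointers read about L 2.28, R 2.55 rad; block end is at the fence. A small last turn (~0.17) of the left knob squares it.

Call:
step_arm:
  delta_pos:
    - [-13.4,0,28.7]
    - [-13.4,0,28.7]
    - [-13.4,0,28.7]
    - [0,25,0]
    - [0,25,0]
    - [0,25,0]
    - [0,20,0]
    - [0,0,0]
    - [0,0,0]
    - [0,0,0]
  turn:
    - [0,0,0]
    - [0,0,0]
    - [0,0,0]
    - [0,0,0]
    - [0,0,0]
    - [0,0,0]
    - [0,0,0]
    - [0,0,0]
    - [0,0,0]
    - [0,0,0]
  claw: [60,60,60,60,60,60,60,60,60,60]

```text
t: 32.13
ee_pos: [488.6, 307.5, 86.2]
eef_rot: [[0.99, 0.001, -0.141], [0.141, 0.001, 0.99], [0.001, -1.0, 0.001]]
ft_force: [0.2, 0.5, -0.3]
opening: 0.679
```

```bash
python3 go.py 488 306 50 98
```

```text
t 32.13 p [488.6 307.5  86.2] ang 98.1 F [ 0.2  0.5 -0.3] M [ 0.08 -0.14  0.03] open 59.8 j [-0.12  0.77 -0.72  1.81  0.68  0.83  0.53]
tilt [ 0.001  0.001 -1.   ]
world d [ -0.6  -1.5 -36.2] tool d now [-0.9 36.2 -1.4] | after turn [-0.8 36.2 -1.4] turn y 0.002
```

Call:
step_arm:
  delta_pos:
    - [-0.5,15,-1.3]
    - [0,12,0]
    - [0,8,0]
    - [0,0,0]
    - [0,0,0]
    - [0,0,0]
    - [0,0,0]
    - [0,0,0]
    - [0,0,0]
    - [0,0,0]
  turn:
    - [0,0,0]
    - [0,0,0]
    - [0,0,0]
    - [0,0,0]
    - [0,0,0]
    - [0,0,0]
    - [0,0,0]
    - [0,0,0]
    - [0,0,0]
    - [0,0,0]
  claw: [60,60,60,60,50,40,30,30,30,30]

```text
t: 32.97
ee_pos: [487.9, 306.8, 50.5]
eef_rot: [[0.99, 0.001, -0.142], [0.142, 0.002, 0.99], [0.001, -1.0, 0.002]]
ft_force: [0.4, 3.3, 0.4]
opening: 0.427
```

Call:
step_arm:
  delta_pos:
    - [0.4,0,0]
    - [0.4,0,0]
    - [0.4,0,0]
    - [0.2,0,0]
    - [0,0,0]
    - [0,0,0]
    - [0,0,0]
    - [0,0,0]
    - [0,0,0]
    - [0,0,0]
  turn:
    - [0,0.05,0]
    - [0,0.05,0]
    - [0,0.05,0]
    - [0,0.03,0]
    - [0,0,0]
    - [0,0,0]
    - [0,0,0]
    - [0,0,0]
    - [0,0,0]
    - [0,0,0]
  claw: [30,30,30,30,30,30,30,30,30,30]

```text
t: 33.8
ee_pos: [489.1, 306.9, 50.4]
eef_rot: [[0.999, 0.0, 0.037], [-0.037, 0.002, 0.999], [0.0, -1.0, 0.002]]
ft_force: [-1.4, 4.8, 4.9]
opening: 0.423
```

```bash
python3 go.py 488 306 50 98
```

```text
t 33.8 p [489.1 306.9  50.4] ang 87.9 F [-1.4  4.8  4.9] M [1.14 0.16 0.03] open 37.3 j [-0.17  0.81 -0.65  1.82  0.69  0.75  0.35]
tilt [ 0.     0.002 -1.   ]
world d [-1.1 -0.9 -0.4] tool d now [-1.1  0.4 -0.9] | after turn [-1.2  0.4 -0.7] turn y -0.177
```

Call:
step_arm:
  delta_pos:
    - [0,0,0]
    - [0,0,0]
    - [0,0,0]
    - [0,0,0]
    - [0,-15,0]
    - [0,-35,0]
    - [0,-35,0]
    - [0,-35,0]
    - [0,-10,0]
    - [0,0,0]
  turn:
    - [0,0,0]
    - [0,0,0]
    - [0,0,0]
    - [0,0,0]
    - [0,0,0]
    - [0,0,0]
    - [0,-0.05,0]
    - [0,-0.05,0]
    - [0,-0.05,0]
    - [0,-0.03,0]
  claw: [60,60,60,60,60,60,60,60,60,60]

```text
t: 34.63
ee_pos: [490.7, 307.1, 184.6]
eef_rot: [[0.99, 0.005, -0.144], [0.144, 0.003, 0.99], [0.006, -1.0, 0.002]]
ft_force: [0.5, 0.5, -0.3]
opening: 0.681
```

Call:
step_arm:
  delta_pos:
    - [13.4,0,-28.7]
    - [13.4,0,-28.7]
    - [13.4,0,-28.7]
    - [0,0,0]
    - [0,0,0]
    - [0,0,0]
    - [0,0,0]
    - [0,0,0]
    - [0,0,0]
    - [0,0,0]
  turn:
    - [0,0,0]
    - [0,0,0]
    - [0,0,0]
    - [0,0,0]
    - [0,0,0]
    - [0,0,0]
    - [0,0,0]
    - [0,0,0]
    - [0,0,0]
    - [0,0,0]
  claw: [60,60,60,60,60,60,60,60,60,60]

```text
t: 35.47
ee_pos: [540.7, 227.2, 180.1]
eef_rot: [[0.99, -0.0, -0.143], [0.143, 0.0, 0.99], [-0.0, -1.0, 0.0]]
ft_force: [-0.1, 0.3, 0.3]
opening: 0.682
```

```bash
python3 go.py 540 228 180 98
python3 - <<'E'
from h import *
im,Z,K,T=snap('wrist','w16');np.savez('w16.npz',K=K,T=T,Z=Z)
cv2.imwrite('pics/w16c.png',cv2.resize(im[80:250,110:400],None,fx=2.75,fy=2.75,interpolation=cv2.INTER_CUBIC))
snap('top','t16')
E
```

```text
t 35.47 p [540.7 227.2 180.1] ang 98.2 F [-0.1  0.3  0.3] M [ 0.11 -0.16  0.02] open 60.1 j [ 0.1   0.66 -0.81  1.74  0.56  0.99  0.79]
tilt [-0.  0. -1.]
world d [-0.7  0.8 -0.1] tool d now [-0.5  0.1  0.9] | after turn [-0.5  0.1  0.9] turn y 0.004
```

View pics/w16c.png

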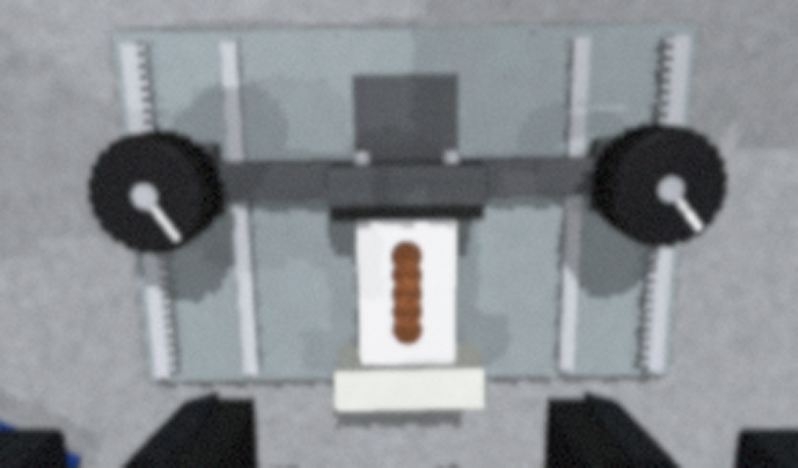

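View pics/t16.png

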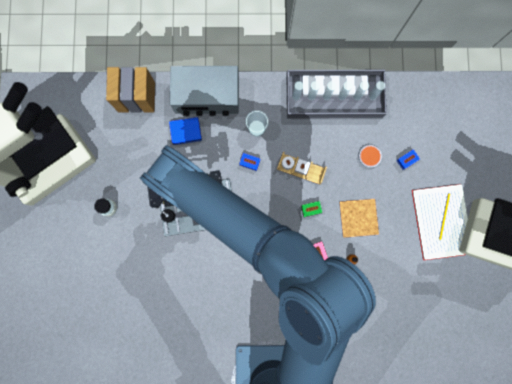

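```bash
python3 - <<'E'
from h import *
d=np.load('w16.npz');K,T=d['K'],d['T']
q=lambda x,y,z=65:ray((110+x/2.75,80+y/2.75),K,T,z)[:2]
L,R=q(671,188),q(143,195)
A=lambda v:np.degrees(np.arctan2(v[1],v[0]))
for n,h,t in(('L',L,q(700,230)),('R',R,q(178,240))):print(n,np.radians((188.8-A(t-h))%360))
f=(q(335,371,46),q(484,368,46));F=(f[0]+f[1])/2
c=(q(115,32,12),q(697,25,12))
print('knob yaw',A(L-R)-90,'fence yaw',A(f[1]-f[0])-90,'back',A(c[1]-c[0])-90)
u=np.array([.988,.153]);print('k from gap',(85-(F-(L+R)/2)@u)/7)
b=(q(358,222,40)+q(457,222,40))/2;e=(q(361,364,40)+q(456,364,40))/2;print('block len',(e-b)@u,'end to fence',(F-e)@u,'block yaw',A(e-b),'lateral',(e-F)@np.array([-.153,.988]))
E
python3 - <<'E'
from h import *
i,_,_,_=snap('side','s16');cv2.imwrite('pics/s16c.png',cv2.resize(i[100:265,180:330],None,fx=4,fy=3.6))
E
```

```text
L 2.4825557370291724
R 2.547592106749979
knob yaw 9.001163555647892 fence yaw 9.451302409019874 back 8.908999131484023
k from gap 2.4895166920862795
block len 53.708645758558376 end to fence -0.010757843921130217 block yaw 8.812394921178061 lateral -0.2803238300429024
```

View pics/s16c.png

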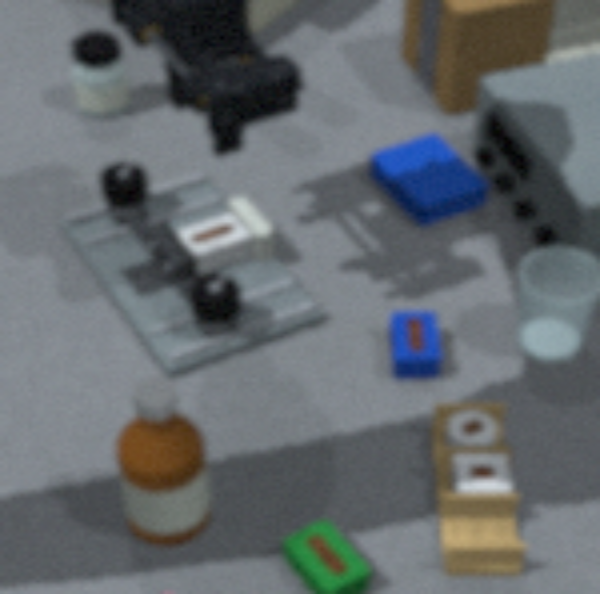

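The pointers agree with each other and with the gap to the fence. The block is flat and against the fence, the bottle is standing, and the hand is clear of everything.

```bash
python3 -c "
from station import job
print(job.sign_off())"
```

```text
the job is handed in; nothing more can be done
None
```

I took the long block out of the rack by its two ends, set it on the mat and let go. I then gripped it by its long sides, laid it on the bed and released it. The jaw was closed with five alternating clockwise turns: left 0.90, right 1.20, left 1.10, right 0.90, left 0.18 rad. By the knob readings it was never cocked by more than about 0.035 rad. I handed in at about 35.6 s with the hand well clear; sign-off gives no verdict.

**Knobs and jaw:** The last checks put the left knob at about 2.48 rad and the right at about 2.55 rad from their pointers. The gap to the fence gave a mean of 2.49 rad. That means the face is pushed in about 3.5 mm and the jaw is square within about 0.01 rad.

**Block:** It is flat, with its end at the fence to within about 1 mm. It is within about 1 mm of the mid-line and square with the stage to within the measurement.

**Disagreements:**
- The wrist and top cameras differed by up to about 4 mm on the knob positions. This gave side loads of up to 14 N on one right-knob turn, with no slip seen.
- The block measured 53.7 mm long in the last image instead of 56 mm, because the jaw hides its near edge.
- The face depth was not seen directly; it is inferred from the knob readings.

The last views showed the bystanders standing where they were. I judged that by eye and did not measure it.

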